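Hang three nesting bookends on a shelf-end hook

TASK

Put the three spare grey bookends away on the hook of the white stand: hang the large one first, then the medium, then the small, each by its slot with its back to the panel and its foot outwards, and push them right home so that the large one lies flush on the panel and each of the others flush against the one before, nested inside its L. The hook arm is a little askew, so feel your way onto it and go gently: neither a bookend nor the gripper may press hard (over 25 N) on the stand or its arm. Leave the other things on the desk alone.

Things in the scene. Friction and masses are not known exactly. Their poses are not given: they have to be found in the camera images.
- stand: White hook stand, fixed: an upright panel 200 mm wide, 200 high, 12 thick, on a foot reaching 142 mm behind it. Origin on the desk at the panel's front face, right below the hook arm's root; x points out of the panel (the way a straight arm would point), y along the panel, z up. A hung bookend slides when pushed level with the arm, but tips when pushed well above it.
- hook_root (a point): Root of the hook arm: where its axis leaves the panel's front face, 165 mm above the stand's origin; axes as the stand's. From here a level bar of square steel, 8 x 8 mm, reaches 130 mm outwards; its last 8 mm are turned up 9 mm above the bar's top (end face flat, 161 to 178 mm high). The thin panel springs back about 1 mm for 9 N pressed on it at this height.
- hook_nominal (a point): Where the arm's end would be if it were straight: on the stand's x axis, 130 mm out, 165 mm high. The real arm is knocked askew: it points up to 7 degrees (0.12 rad) to either side about its root, in the horizontal plane, so its end lies up to 16 mm to one side of this point (along the stand's y). This point does not show it. It bends further if pushed sideways with about 19 N at its end.
- large: The large bookend, an L of plain grey 8 mm board, about 300 g: upright board 120 mm wide, 171 high, with a flat foot of the same width reaching 95 mm out from the back face. Starts upright. Origin at the bottom of the board's back face, mid-width; x points where the foot reaches (board from x = 0 to 8 mm), z up. When hung, its x must point as the stand's x.
- large_slot (a point): Middle of the upper edge of the large bookend's hanging slot, on the back face: 141 mm above its origin. The slot goes through the board at mid-width, 10.5 mm wide and 24 high, from 30 to 54 mm below the board's top edge. Hung, this edge rests on the bar at about 169 mm height.
- medium: The medium bookend, an L of plain grey 8 mm board, about 240 g: upright board 105 mm wide, 143 high, with a flat foot of the same width reaching 80 mm out from the back face. Starts upright. Origin at the bottom of the board's back face, mid-width; x points where the foot reaches (board from x = 0 to 8 mm), z up. When hung, its x must point as the stand's x.
- medium_slot (a point): Middle of the upper edge of the medium bookend's hanging slot, on the back face: 113 mm above its origin. The slot goes through the board at mid-width, 10.5 mm wide and 24 high, from 30 to 54 mm below the board's top edge. Hung, this edge rests on the bar at about 169 mm height.
- small: The small bookend, an L of plain grey 8 mm board, about 180 g: upright board 90 mm wide, 115 high, with a flat foot of the same width reaching 65 mm out from the back face. Starts upright. Origin at the bottom of the board's back face, mid-width; x points where the foot reaches (board from x = 0 to 8 mm), z up. When hung, its x must point as the stand's x.
- small_slot (a point): Middle of the upper edge of the small bookend's hanging slot, on the back face: 85 mm above its origin. The slot goes through the board at mid-width, 10.5 mm wide and 24 high, from 30 to 54 mm below the board's top edge. Hung, this edge rests on the bar at about 169 mm height.
- mouse: Bystander, loose: black computer mouse, 108 x 62 mm, 35 high; origin on its underside, near the middle.
- accessory_box: Bystander, loose: clear plastic accessory box, 124 x 94 mm, 48 high; origin on its underside, near the middle.
- mug: Bystander, loose: white mug, 80 mm across, 95 high; origin on its underside, near the middle.
- pen_pot: Bystander, loose: dark metal pen pot with two pens, 72 mm across, pens up to 154 high; origin on its underside, near the middle.
- stamp: Bystander, loose: small wooden hand stamp, 50 x 26 mm, 56 high; origin on its underside, near the middle.
- scanner: Bystander, loose: hand barcode scanner lying down, 180 x 60 mm, 32 high; origin on its underside, near the middle.

How it is judged:
By the outcome, as a careful person would: the job done as asked, in the order asked, and still so for the second after the job is handed in, with the robot touching nothing.
It also fails if it takes over 72 s, if anything falls off the work surface, if the arm or the gripper's body presses on something with over 40 N, if the wrist force passes 120 N, or if a joint passes its speed limit or range.

ROBOT

A 7-joint arm with a two-finger parallel gripper is mounted at the origin on the work surface. World frame = base frame: x ahead of the robot, y to its left, z up, the work surface at z = 0. Lengths are in m, angles in degrees, forces in N, time in s.
With the tool pointing down it reaches from about 0.4 to 0.85 m from the base axis. Payload 10.4 kg.
Tool frame: the origin (TCP) lies between the finger pads; the fingertips stand 17 mm ahead of it and the grasp point (between the pads) lies 2 mm behind it; z points along the fingers, y is the line along which they close (so a half turn about z gives the same grasp; the last joint's range is limited). The gripper opens to 85 mm and grips with 20 to 120 N. Pads are 22 mm wide; open, the fingers measure 114 mm over their backs; the gripper's body (76 mm by 85 mm) begins 54 mm behind the grasp point. The pads swing forward as they close: fully open they stand 13 mm farther back than shut.
Start: joints at [-75.779, 19.034, -3.707, 83.658, 1.238, 77.344, -5.071], TCP at [0.167, 0.602, 0.248] pointing down, gripper open.
Joint ranges: [-148.97, 148.97], [-28.65, 121.19], [-84.17, 76.75], [9.2, 138.47], [-72.65, 252.65], [3.7, 117.97], [-149.18, 149.18]. Speed limits (degrees/s): [127.2, 127.2, 159.86, 159.86, 180, 180, 180].

INTERFACE

Orientations are given as [roll, pitch, yaw] about the fixed x, y, z axes, in that order (R = Rz(yaw) Ry(pitch) Rx(roll)).
In Python, from rig import telemetry, cams, workorder gives the robot as it stands.
- The arm moves only by the tool drive_tool, never from a script. Its argument "commands" is a list that holds one entry, the list of rows, each a list of 5 numbers: the shift along the tool's x, y, z in m, then the turn about the tool's z in degrees, then the opening, from 0 (shut) to 1 (fully open). In form: [[[tx, ty, tz, turn, grip], ...]]. A call has 1 to 12 rows; each row shifts and turns the commanded pose from where the row before left it, along the tool's axes as they then stand; what a row does not reach is not made up. A row lasts 1/12 s, in which the tool goes at most 41.7 mm and 7.16 degrees, less where a joint would pass 70% of its speed; a pose out of reach is approached as far as the arm can. A call is refused whole if a number of a shift passes 0.0417 or a number of a turn 7.16, either way. A call with a gripper value outside its range is refused whole. The fingers move at their own pace and stop on an object; "force" is the grip in N (left out, the last holds). Time passes only in rows, so rows that do not move let the fingers close. It gives the time, the measured TCP pose, the force, the opening and the grip force at its end, in the units of the state.
- telemetry.get_obs(): the state, without advancing time (a new reading comes with each control period).
- cams.capture(name): name is "scene" or "top" or "wrist"; returns the picture (480x640x3 uint8, red, green, blue); there is no depth.
- cams.camera_info(name): a dict with "vfov" (degrees; the focal length in pixels is half the picture's height over the tangent of half this angle, whatever the lens; pixels are square), "cx", "cy" (the principal point, pixels), "R" (3x3) and "t" (3): a world point X has camera coordinates R X + t. Camera axes: x right, y down, z forward; pixel columns grow to the right and rows downward; lengths in m; the calibration is good to about 2 mm. A picture is of the moment at which its call begins: read the wrist's pose just before it. camera_info takes no time and is no camera call; for the wrist camera it gives the pose at the moment of the call.
- workorder.sign_off(): hands the job in; it is judged then, once.
The state is a dict: "time_s": time; "joint_positions": joint angles; "qd": joint speeds; "joint_torque": joint torques, N m; "eef_pos": TCP position; "tcp_rot": TCP orientation; "wrist_force": force on the tool from outside, world axes, zero at the start; "moment": the same for the moment, N m; "gripper_width": finger opening in m; "gripper_force": force on a finger pad.
Only numpy, scipy, OpenCV 4.12 (cv2) and the standard library are available. Lean on these libraries where they do the work, as an engineer would, in place of code of your own. Each camera call takes 0.05 s, during which the arm holds its last target. There are 200 camera calls.

## Working session

There is one attempt and no reset: what is moved stays moved. The work goes in short steps, Python scripts to look and compute and a tool call to move; the robot and the scene stay as the last step left them, time stands still between calls to the robot, and variables do not carry over. Pictures are saved under pics/ and viewed, at most 10 in all, crops included, and the job is handed in when it is done.

Besides the shell and the picture viewer there is one more tool, called after "Emit:" as a command line: name --argument value ..., lists and objects as JSON in quotes. drive_tool: Moves the arm, as the interface text tells. Its arguments: {"type":"object","properties":{"commands":{"type":"array"},"force":{"type":"number"}},"required":["commands"]}

```bash
mkdir -p pics; ls; python3 - <<'E'
from rig import telemetry, cams
import cv2,numpy as np
o=telemetry.get_obs()
print({k:np.round(v,3).tolist() for k,v in o.items()})
for n in("scene","top"):
    i=cams.camera_info(n);print(n,i)
    cv2.imwrite(f"pics/{n}0.png",cams.capture(n)[:,:,::-1])
E
```

```text
pics
{'time_s': 0.0, 'joint_positions': [-75.78, 19.072, -3.706, 83.706, 1.237, 77.343, -5.072], 'qd': [-0.008, -0.026, 0.048, -0.013, -0.075, -0.021, 0.084], 'joint_torque': [-0.0, -62.544, 0.049, -39.161, 0.016, 0.01, -0.0], 'eef_pos': [0.167, 0.602, 0.248], 'tcp_rot': [-179.919, 0.004, 164.484], 'wrist_force': [0.46, -0.735, -0.497], 'moment': [-0.009, -0.003, 0.014], 'gripper_force': 0.0, 'gripper_width': 0.085}
scene {'vfov': 50.1635470019575, 'cx': 318.23049511490825, 'cy': 247.7235947546002, 'R': array([[-0.87663806,  0.48111872, -0.00552133],
       [ 0.33467916,  0.60148839, -0.72539753],
       [-0.34568132, -0.63775896, -0.68830802]]), 't': array([ 0.47689812, -0.13259506,  1.38128267])}
top {'vfov': 50.88282310598858, 'cx': 318.25809148697175, 'cy': 227.7263963943667, 'R': array([[ 0.0107976 , -0.99993276,  0.00422853],
       [-0.98317386, -0.01138761, -0.18231699],
       [ 0.18235288, -0.00218879, -0.98323071]]), 't': array([0.04236994, 0.5618942 , 1.08139542])}
```

View pics/scene0.png

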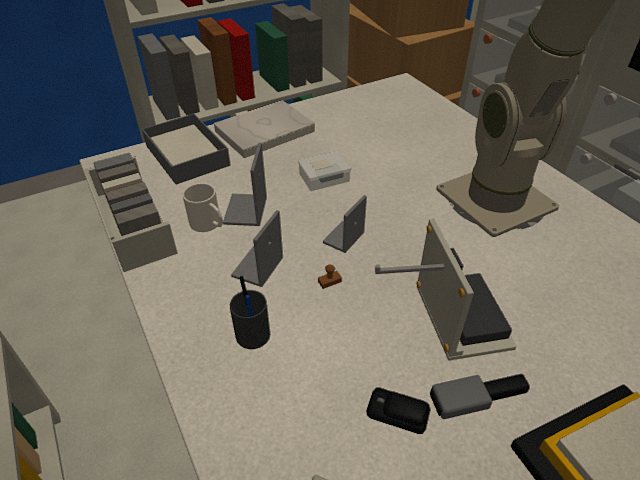

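View pics/top0.png

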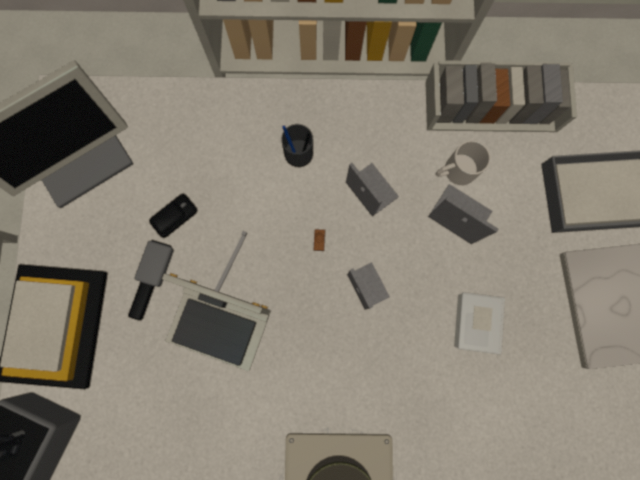

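The scene view shows the stand at (450,290) with its arm end near (378,269). The bookends are at (250,185) large, (262,250) medium and (347,225) small. In the top view the arm end is near (243,234), and the bookends are at (463,215), (370,188) and (368,285). I'll take enlarged crops to get exact pixels.

```bash
python3 - <<'E'
import cv2,numpy as np
t=cv2.imread("pics/top0.png");s=cv2.imread("pics/scene0.png")
def crop(im,x0,y0,w,h,k,lab):
    c=cv2.resize(im[y0:y0+h,x0:x0+w],None,fx=k,fy=k,interpolation=cv2.INTER_CUBIC)
    c=cv2.convertScaleAbs(c,alpha=1.5)
    for x in range((x0+9)//10*10,x0+w,10):
        cv2.line(c,((x-x0)*k,0),((x-x0)*k,4 if x%50 else 14),(0,0,255),1)
        if x%50==0: cv2.putText(c,str(x),((x-x0)*k+2,12),0,.4,(0,0,255),1)
    for y in range((y0+9)//10*10,y0+h,10):
        cv2.line(c,(0,(y-y0)*k),(4 if y%50 else 14,(y-y0)*k),(0,0,255),1)
        if y%50==0: cv2.putText(c,str(y),(2,(y-y0)*k-2),0,.4,(0,0,255),1)
    return c
a=crop(t,340,155,165,160,3,0)
b=crop(t,160,225,118,145,3,0)[:480]
a=a[:435];b=b[:435]
cv2.imwrite("pics/tc.png",np.hstack([a[:, :440],b]))
print(a.shape,b.shape)
c=crop(s,220,140,155,150,3,0);d=crop(s,370,215,111,150,3,0)
cv2.imwrite("pics/sc.png",np.hstack([c,d]))
E
```

```text
(435, 495, 3) (435, 354, 3)
```

View pics/tc.png

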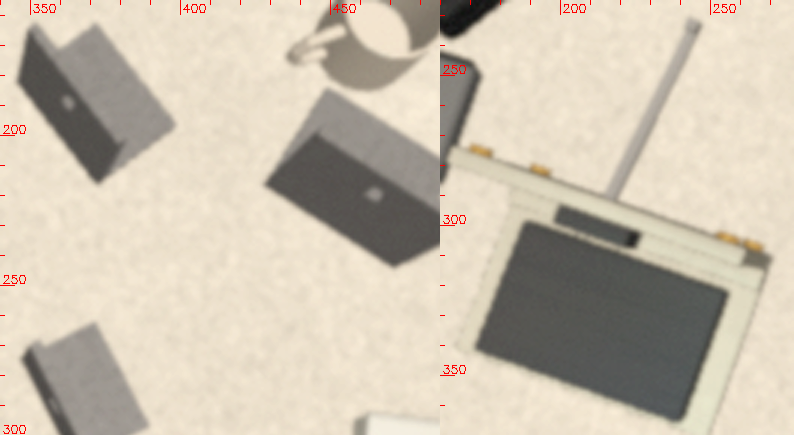

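View pics/sc.png

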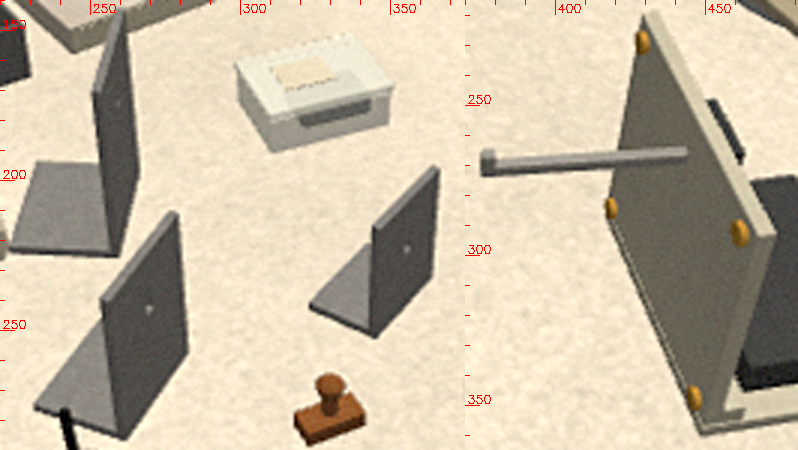

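The crops show the back faces (dark) of all three bookends towards the robot, with their feet pointing away. The arm runs from about (215,290) to (244,233) in the top view and from (441,266) to (376,269) in the scene view. Next I turn these into positions.

```bash
cat > g.py <<'E'
import numpy as np,cv2
from rig import cams,telemetry
def ray(n,p):
    i=cams.camera_info(n);f=240/np.tan(np.radians(i['vfov']/2))
    d=np.array([(p[0]-i['cx'])/f,(p[1]-i['cy'])/f,1]);R=np.array(i['R']);return -R.T@i['t'],R.T@d
def pl(n,p,z):
    c,d=ray(n,p);return c+d*(z-c[2])/d[2]
def tri(a,b):
    (c1,d1),(c2,d2)=ray("top",a),ray("scene",b)
    s=np.linalg.lstsq(np.c_[d1,-d2],c2-c1,rcond=None)[0]
    p,q=c1+s[0]*d1,c2+s[1]*d2;return (p+q)/2,np.linalg.norm(p-q)
def proj(n,X):
    i=cams.camera_info(n);f=240/np.tan(np.radians(i['vfov']/2))
    c=np.array(i['R'])@X+i['t'];return c[:2]/c[2]*f+[i['cx'],i['cy']]
E
python3 - <<'E'
from g import *
np.set_printoptions(precision=4,suppress=True)
t=cv2.imread("pics/top0.png");g=cv2.cvtColor(t,cv2.COLOR_BGR2GRAY)
for nm,(x0,y0,w,h) in dict(L=(420,175,90,80),M=(340,155,62,65),S=(340,255,55,60)).items():
    c=g[y0:y0+h,x0:x0+w]
    for th in (75,130):
        m=(cv2.medianBlur(c,3)<th).astype(np.uint8)
        k=max(cv2.findContours(m,cv2.RETR_EXTERNAL,cv2.CHAIN_APPROX_NONE)[0],key=cv2.contourArea)
        p=cv2.approxPolyDP(k,2.,True)[:,0]+[x0,y0];print(nm,th,p.tolist())
S=dict(L=[(251,171),(260.5,143.5),(259.3,225.3),(266.3,199.3)],M=[(255.3,240.7),(279.3,210.7),(261.7,286),(282.3,256.7)],S=[(344.3,221.7),(366,196),(345,252),(364.7,232.3)])
for n,h in dict(L=.171,M=.143,S=.115).items():
    P=[pl("scene",p,z) for p,z in zip(S[n],(h,h,0,0))]
    for a,b in((0,1),(2,3)):
        d=P[b]-P[a];print(n,P[a],P[b],"w",np.linalg.norm(d),"yaw",np.degrees(np.arctan2(d[1],d[0])),"mid",(P[a]+P[b])/2)
print("tip",tri((244,232.5),(376.5,269)),pl("top",(244,232.5),.178),pl("scene",(376.5,264.5),.178))
print("root",tri((217,290.5),(441,266)),pl("top",(217,290.5),.169))
print("panel front top edge L/R top",pl("top",(164,273),.2),pl("top",(269.5,310),.2))
print("panel scene",pl("scene",(428,219),.2),pl("scene",(465.5,294),.2))
E
```

```text
L 75 [[430, 214], [432, 218], [470, 242], [493, 232], [446, 200]]
L 130 [[428, 215], [470, 244], [497, 231], [497, 228], [487, 221], [491, 211], [451, 185], [445, 188]]
M 75 [[350, 167], [347, 183], [373, 214], [379, 203]]
M 130 [[349, 164], [345, 182], [370, 215], [373, 216], [397, 198], [397, 194], [372, 163], [360, 171], [352, 163]]
S 75 [[349, 273], [366, 308], [367, 305]]
S 130 [[371, 263], [356, 270], [350, 269], [347, 273], [364, 309], [388, 297]]
L [ 0.6071 -0.2059  0.171 ] [ 0.5398 -0.3029  0.171 ] w 0.1180440703133309 yaw -124.77560422044556 mid [ 0.5735 -0.2544  0.171 ]
L [ 0.6007 -0.2088  0.    ] [ 0.5406 -0.2977  0.    ] w 0.10730119348249975 yaw -124.10372451622828 mid [ 0.5706 -0.2532  0.    ]
M [ 0.6842 -0.0118  0.143 ] [ 0.5991 -0.0753  0.143 ] w 0.10620783967554988 yaw -143.24236856757884 mid [ 0.6416 -0.0436  0.143 ]
M [ 0.681  -0.0151  0.    ] [ 0.5993 -0.0774  0.    ] w 0.10277204652593992 yaw -142.67088053228898 mid [ 0.6402 -0.0463  0.    ]
S [ 0.4762 -0.0019  0.115 ] [ 0.384  -0.0567  0.115 ] w 0.10722552979926674 yaw -149.25557130699494 mid [ 0.4301 -0.0293  0.115 ]
S [ 0.4603 -0.0186  0.    ] [ 0.3806 -0.0556 -0.    ] w 0.08788001835163124 yaw -155.07578044108106 mid [ 0.4205 -0.0371 -0.    ]
tip (array([0.5278, 0.1976, 0.17  ]), np.float64(0.0004938802629067311)) [0.5266 0.1963 0.178 ] [0.526  0.1943 0.178 ]
root (array([0.4129, 0.2465, 0.1645]), np.float64(0.0016453673758712157)) [0.412  0.2462 0.169 ]
panel front top edge L/R top [0.4424 0.343  0.2   ] [0.3748 0.1394 0.2   ]
panel scene [0.3807 0.1555 0.2   ] [0.4464 0.3438 0.2   ]
```

Triangulation fits the given sizes: the arm end is at (0.528,0.198,0.170), the root at (0.413,0.247,0.165), the panel normal is about -19° and the arm about -23°. The bookend yaws are -34° (large), -53° (medium) and -65° (small). I'll swing the arm to the large one.

Emit:
drive_tool --commands '[[[-0.04,-0.0013,-0.01,3.75,1],[-0.04,-0.0013,-0.01,3.75,1],[-0.04,-0.0013,-0.01,3.75,1],[-0.04,-0.0013,-0.01,3.75,1],[-0.04,-0.0013,-0.01,3.75,1],[-0.04,-0.0013,0,3.75,1],[-0.04,-0.0013,0,3.75,1],[-0.04,-0.0013,0,3.75,1],[-0.04,-0.0013,0,3.75,1],[-0.04,-0.0013,0,3.75,1],[-0.04,-0.0013,0,3.75,1],[-0.04,-0.0013,0,3.75,1]]]' --force 60

```text
time_s: 1.1
eef_pos: [0.5369, 0.3123, 0.2978]
tcp_rot: [-180.0, 0.0, 119.3]
wrist_force: [0.2, 0.2, 0.3]
gripper_width: 0.0854
gripper_force: 0.0
```

Emit:
drive_tool --commands '[[[-0.04,-0.0013,0,3.75,1],[-0.04,-0.0013,0,3.75,1],[-0.04,-0.0013,0,3.75,1],[-0.04,-0.0013,0,3.75,1],[-0.04,-0.0013,0,3.75,1],[-0.04,-0.0013,0,3.75,1],[-0.04,-0.0013,0,3.75,1],[-0.04,-0.0013,0,3.75,1],[-0.04,-0.0013,0,3.75,1],[-0.04,-0.0013,0,3.75,1],[-0.04,-0.0013,0,3.75,1],[-0.04,-0.0013,0,3.75,1]]]'

```text
time_s: 2.1
eef_pos: [0.5925, -0.1524, 0.2978]
tcp_rot: [-180.0, 0.0, 74.3]
wrist_force: [0.7, -0.1, 0.1]
gripper_width: 0.0855
gripper_force: 0.0
```

Emit:
drive_tool --commands '[[[-0.04,-0.0013,0,3.75,1],[-0.04,-0.0013,0,3.75,1],[0,0,0,5.7,1],[0,0,0,5.7,1],[0,0,0,0,1]]]'

```text
time_s: 2.52
eef_pos: [0.5663, -0.2267, 0.2979]
tcp_rot: [-180.0, 0.0, 55.2]
wrist_force: [0.6, 0.5, -0.4]
gripper_width: 0.0858
gripper_force: 0.0
```

Emit:
drive_tool --commands '[[[-0.0188,0.0237,0,0,1],[0,0,0,0,1],[0,0,0,0,1]]]'

```text
time_s: 2.77
eef_pos: [0.5755, -0.2557, 0.2977]
tcp_rot: [-180.0, 0.1, 55.7]
wrist_force: [-0.7, 0.8, 1.4]
gripper_width: 0.0856
gripper_force: 0.0
```

```bash
python3 - <<'E'
from g import *
np.set_printoptions(precision=4,suppress=True)
print(telemetry.get_obs()['eef_pos'],telemetry.get_obs()['tcp_rot'])
i=cams.camera_info("wrist");print(i)
im=cams.capture("wrist");cv2.imwrite("pics/w1.png",cv2.convertScaleAbs(im[:,:,::-1],alpha=1.5))
c=np.array([.575,-.2557,.171]);
a=np.radians(-34.4);x=np.array([np.cos(a),np.sin(a),0]);y=np.array([-np.sin(a),np.cos(a),0])
print([proj("wrist",c+s*.06*y+k*.004*x) for s in(-1,1) for k in(-1,1)])
E
```

```text
[ 0.5755 -0.2557  0.2977] [-179.9581    0.0658   55.6919]
{'vfov': 70.0179878732085, 'cx': 319.4677847978317, 'cy': 238.01044678439723, 'R': array([[ 0.8261, -0.5636, -0.0017],
       [-0.5333, -0.7826,  0.3211],
       [-0.1822, -0.2643, -0.9471]]), 't': array([-0.6191,  0.0495,  0.465 ])}
[array([314.6066, 304.7455]), array([324.2088, 304.7729]), array([314.2181, 157.4568]), array([325.3147, 157.4838])]
```

View pics/w1.png

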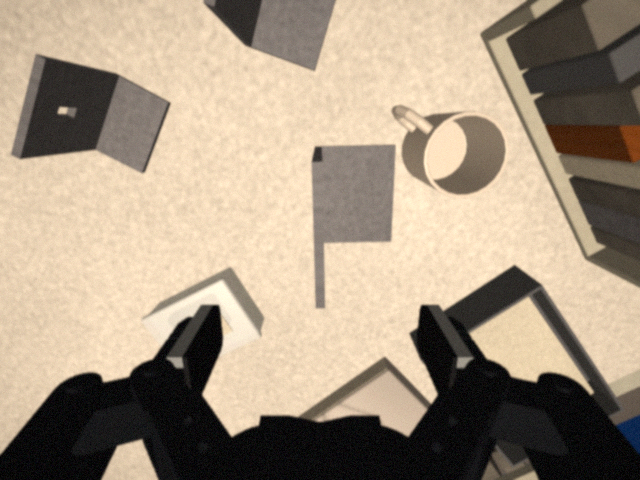

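The wrist view shows the large board's top edge as a strip from about (319,160) to (320,307), almost exactly where predicted. I'll refine its ends with brightness profiles.

```bash
python3 - <<'E'
import cv2,numpy as np
g=cv2.cvtColor(cv2.imread("pics/w1.png"),cv2.COLOR_BGR2GRAY).astype(int)
print(g[300:314,317:323].mean(1).round()); print(g[142:168,315:321].mean(1).round());print(g[270:300,308:332].mean(0).round())
E
```

```text
[125. 123. 126. 125. 125. 125. 127. 147. 181. 212. 225. 225. 225. 226.]
[222. 222. 217. 196. 148.  94.  66.  58.  55.  52.  52.  51.  54.  52.
  50.  49.  52.  54.  63.  88. 119. 135. 138. 138. 138. 138.]
[227. 229. 230. 229. 227. 220. 200. 162. 137. 132. 131. 130. 131. 131.
 131. 140. 170. 209. 225. 230. 230. 231. 229. 228.]
```

Emit:
drive_tool --commands '[[[-0.0028,0,0.0337,0,1],[0,0,0.0337,0,1],[0,0,0.0337,0,1],[0,0,0.0336,0,1],[0,0,0,0,1],[0,0,0,0,0],[0,0,0,0,0],[0,0,0,0,0],[0,0,0,0,0],[0,0,0,0,0],[0,0,0,0,0],[0,0,0,0,0]]]' --force 60

```text
time_s: 3.82
eef_pos: [0.5742, -0.2572, 0.1641]
tcp_rot: [180.0, -0.0, 55.6]
wrist_force: [-2.5, 2.5, 5.5]
gripper_width: 0.007
gripper_force: 61.3
```

Emit:
drive_tool --commands '[[[0,0,0,0,0],[0,0,0,0,0],[0,0,0,0,0]]]'

```text
time_s: 4.07
eef_pos: [0.5742, -0.2572, 0.1641]
tcp_rot: [180.0, -0.0, 55.6]
wrist_force: [-1.6, 1.2, 6.2]
gripper_width: 0.0067
gripper_force: 61.4
```

The grasp is good. I'll lift over everything, carry the board to 50 mm beyond the arm end, and turn it parallel to the panel.

Emit:
drive_tool --commands '[[[0,0,-0.02,0,0],[0,0,-0.035,0,0],[0,0,-0.04,0,0],[0,0,-0.04,0,0],[0,0,-0.04,0,0]]]'

```text
time_s: 4.48
eef_pos: [0.5733, -0.2571, 0.3397]
tcp_rot: [-179.9, 0.0, 55.6]
wrist_force: [0.6, -0.2, -4.1]
gripper_width: 0.0066
gripper_force: 60.0
```

Emit:
drive_tool --commands '[[[0.015,-0.01,0,0,0],[0.03,-0.02,0,0,0],[0.033,-0.023,0,0,0],[0.033,-0.023,0,0,0],[0.033,-0.023,0,0,0],[0.033,-0.023,0,0,0],[0.033,-0.023,0,0,0],[0.033,-0.023,0,0,0],[0.033,-0.023,0,0,0],[0.033,-0.023,0,0,0],[0.03,-0.02,0,0,0],[0.02,-0.012,0,0,0]]]'

```text
time_s: 5.48
eef_pos: [0.5727, 0.1828, 0.3375]
tcp_rot: [-179.9, 0.0, 55.8]
wrist_force: [0.1, 0.8, -3.9]
gripper_width: 0.007
gripper_force: 60.0
```

Emit:
drive_tool --commands '[[[0,0,0.005,-4.8,0],[0,0,0.015,-4.8,0],[0,0,0.025,-4.8,0],[0,0,0.03,0,0],[0,0,0.03,0,0],[0,0,0.02,0,0],[0,0,0.008,0,0],[0,0,0,0,0],[0,0,0,0,0]]]'

```text
time_s: 6.23
eef_pos: [0.5742, 0.1779, 0.2062]
tcp_rot: [180.0, -0.0, 70.0]
wrist_force: [0.4, 0.2, -2.4]
gripper_width: 0.0065
gripper_force: 60.0
```

```bash
python3 - <<'E'
from g import *
np.set_printoptions(precision=4,suppress=True)
o=telemetry.get_obs();print(o['eef_pos'],o['tcp_rot'],o['wrist_force'])
t=cams.capture("top")[:,:,::-1];s=cams.capture("scene")[:,:,::-1]
cv2.imwrite("pics/t2.png",t);cv2.imwrite("pics/s2.png",s)
e=np.array(o['eef_pos']);print("board top centre pred top px",proj("top",e+[0,0,.0069]),"scene",proj("scene",e+[0,0,.0069]),"slot ctr scene",proj("scene",e-[0,0,.0351]))
k=lambda c,n:cv2.convertScaleAbs(cv2.resize(c,None,fx=n,fy=n,interpolation=cv2.INTER_CUBIC),alpha=1.5)
a=k(t[180:300,190:290],4);b=k(s[200:320,330:430],4)
cv2.imwrite("pics/c2.png",np.hstack([a,b]))
E
```

```text
[0.5742 0.1779 0.2062] [179.9879  -0.0005  69.976 ] [ 0.3827  0.2283 -2.3698]
board top centre pred top px [251.9064 205.2242] scene [350.4136 254.406 ] slot ctr scene [349.5609 270.6201]
```

View pics/c2.png

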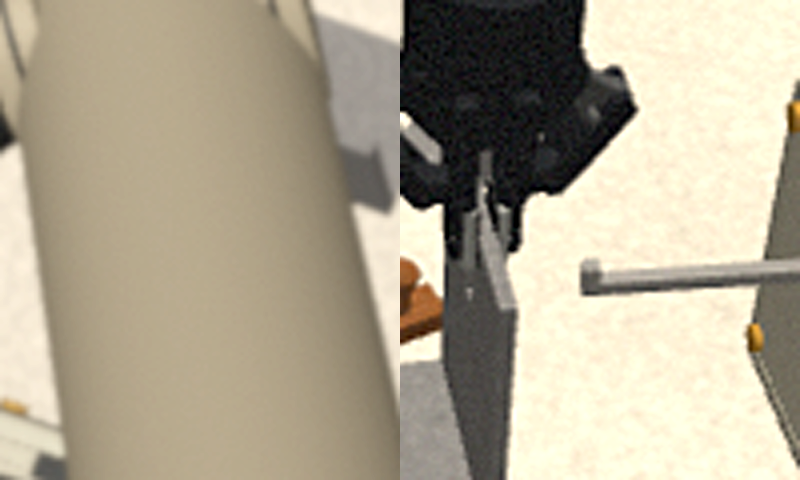

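The forearm hides the top view here. In the scene view the slot is near (347,273), at the height of the arm end at (376,269). I'll check the lateral offset with the wrist camera.

```bash
python3 - <<'E'
from g import *
np.set_printoptions(precision=1,suppress=True)
im=cams.capture("wrist")[:,:,::-1];cv2.imwrite("pics/w2.png",cv2.convertScaleAbs(im,alpha=1.5))
T=np.array([.5278,.1976,.178]);a=np.radians(-23.1);u=np.array([np.cos(a),np.sin(a),0]);v=np.array([-np.sin(a),np.cos(a),0])
for nm,b,z in(("end",0,.178),("in",-.008,.178),("bar",-.012,.169),("bar",-.06,.169)):
    print(nm,[proj("wrist",np.r_[(T+b*u+s*.004*v)[:2],z]) for s in(-1,1)])
E
```

```text
end [array([218.3, 298.3]), array([217.7, 284.1])]
in [array([202.5, 297.6]), array([201.6, 283.3])]
bar [array([200.4, 289.1]), array([199.5, 275.4])]
bar [array([109.4, 284.7]), array([107.2, 270.9])]
```

View pics/w2.png

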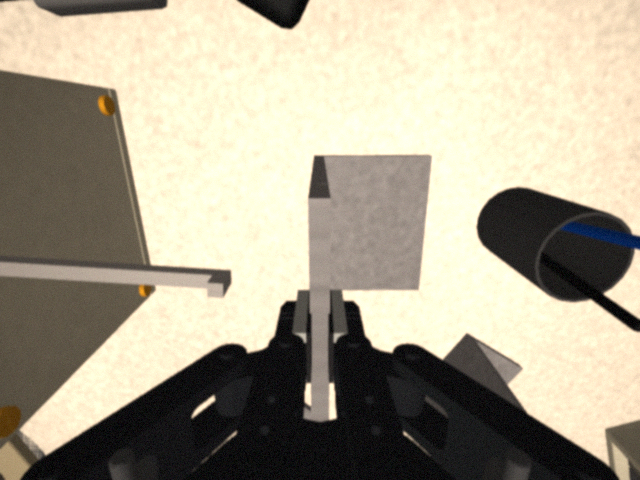

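The wrist view shows the arm end's top face at about (216,290), within a pixel of the prediction, and the large board's top edge running from v≈197 to v≈418. I'll put numbers to these.

```bash
python3 - <<'E'
from g import *
np.set_printoptions(precision=1,suppress=True)
o=telemetry.get_obs();e=np.array(o['eef_pos']);a=np.radians(o['tcp_rot'][2]);tx=np.array([np.cos(a),np.sin(a),0]);ty=np.array([np.sin(a),-np.cos(a),0])
print("board ends pred",[proj("wrist",e+s*.06*tx+[0,0,.0069]) for s in(1,-1)])
g=cv2.cvtColor(cv2.imread("pics/w2.png"),cv2.COLOR_BGR2GRAY).astype(int)
print("tip v 262+",g[262:304,211:220].mean(1).round())
print("tip u 196+",g[287:294,196:240].mean(0).round())
for u in(60,120,180): print("bar",u,"v250+",g[250:296,u-3:u+4].mean(1).round())
print("board far v185+",g[185:205,312:326].mean(1).round()); print("near 405+",g[405:430,315:325].mean(1).round())
E
```

```text
board ends pred [array([318.7, 191.2]), array([318.9, 448.8])]
tip v 262+ [252. 252. 252. 251. 251. 247. 219. 157. 101.  76.  73.  73.  76.  80.
  81.  79.  74.  73.  73.  78. 101. 141. 171. 184. 185. 185. 186. 186.
 184. 181. 182. 183. 185. 185. 195. 221. 240. 249. 250. 248. 247. 247.]
tip u 196+ [243. 242. 241. 241. 241. 241. 238. 235. 233. 232. 225. 204. 190. 185.
 183. 180. 184. 184. 184. 184. 185. 184. 183. 185. 184. 182. 161. 116.
  88.  97. 133. 179. 218. 240. 247. 247. 248. 248. 249. 250. 251. 251.
 250. 250.]
bar 60 v250+ [ 91.  90.  88.  90.  89.  87.  88.  87.  82.  79.  71.  70.  71.  73.
  86. 114. 147. 162. 167. 169. 169. 167. 167. 164. 166. 169. 169. 165.
 159. 136. 106.  92.  86.  90.  90.  88.  90.  89.  89.  87.  88.  90.
  87.  88.  90.  86.]
bar 120 v250+ [ 90.  89.  92.  89.  91.  92.  91.  92.  91.  92.  91.  90.  84.  77.
  74.  71.  73.  77.  96. 133. 163. 176. 177. 177. 177. 177. 179. 179.
 178. 178. 176. 176. 160. 132. 104.  94.  90.  86.  89.  90.  91.  90.
  91.  92.  87.  89.]
bar 180 v250+ [248. 250. 250. 251. 251. 251. 250. 250. 250. 251. 250. 251. 250. 250.
 248. 237. 199. 137.  91.  75.  73.  80. 106. 146. 176. 186. 187. 187.
 189. 186. 187. 187. 186. 185. 185. 191. 210. 233. 244. 246. 246. 245.
 246. 247. 248. 249.]
board far v185+ [ 64.  62.  62.  61.  61.  62.  62.  61.  62.  62.  62.  67.  86. 125.
 154. 165. 166. 166. 162. 163.]
near 405+ [145. 146. 146. 147. 148. 149. 146. 149. 147. 146. 144. 143. 143. 140.
 133. 118.  84.  44.  17.  14.  11.  12.  15.  16.  15.]
```

```bash
python3 - <<'E'
from g import *
np.set_printoptions(precision=1,suppress=True)
o=telemetry.get_obs();e=np.array(o['eef_pos']);a=np.radians(o['tcp_rot'][2]);tx=np.array([np.cos(a),np.sin(a),0]);ty=np.array([np.sin(a),-np.cos(a),0])
for off in(0,-.0035):
  print(off,"scene top back/front",[proj("scene",e+(.06+off)*tx+k*.004*ty+[0,0,.0069]) for k in(-1,1)],"bottom",[proj("scene",e+(.06+off)*tx+k*.004*ty+[0,0,.0069-.171]) for k in(-1,1)])
  print("wrist top back/front",[proj("wrist",e+(.06+off)*tx+k*.004*ty+[0,0,.0069]) for k in(-1,1)],"foot far corners",[proj("wrist",e+(s*.06+off)*tx+.091*ty+[0,0,.0069-.163]) for s in(1,-1)])
w=cv2.imread("pics/w2.png",0).astype(int);s=cv2.imread("pics/s2.png",0).astype(int)
print("foot top v145+ u 400",w[145:170,395:405].mean(1).round());print("foot bottom v280+",w[280:300,395:405].mean(1).round())
k=cv2.convertScaleAbs(cv2.resize(s[265:345,330:400].astype(np.uint8),None,fx=8,fy=6.5,interpolation=cv2.INTER_CUBIC),alpha=2)
for r in range(266,300,3): print(r,s[r,345:366])
E
```

```text
0 scene top back/front [array([359.4, 278. ]), array([354.8, 278.5])] bottom [array([355. , 338.2]), array([351. , 338.8])]
wrist top back/front [array([307.3, 191.2]), array([330.1, 191.2])] foot far corners [array([432.4, 152.9]), array([418.6, 287.8])]
-0.0035 scene top back/front [array([359. , 276.5]), array([354.4, 277. ])] bottom [array([354.7, 336.8]), array([350.6, 337.3])]
wrist top back/front [array([307.4, 201. ]), array([330., 201.])] foot far corners [array([432. , 157.3]), array([418.3, 291.3])]
foot top v145+ u 400 [252. 252. 252. 251. 251. 251. 251. 251. 249. 219. 168. 142. 146. 152.
 151. 152. 151. 152. 151. 153. 152. 152. 154. 152. 152.]
foot bottom v280+ [144. 147. 145. 147. 150. 150. 151. 149. 153. 177. 220. 245. 251. 250.
 251. 250. 251. 251. 251. 252.]
266 [ 61  65  69  57  29  43  69 108 104 100  97 123 173 168 167 166 167 164
 166 166 169]
269 [ 46  49  54  50  47  45  46  69 108 106 102 109 149 174 171 173 174 171
 162 160 160]
272 [ 44  69 102  58  44  47  47  46  73 104  99  95 107 149 175 171 167 166
 166 160 159]
275 [ 45  47  54  46  46  46  51  47  55  85 103 102  99 104 147 169 168 173
 166 162 163]
278 [ 51  43  49  45  51  48  49  46  50  47  53  53  50  52 112 176 168 161
 165 165 169]
281 [ 48  50  52  46  50  47  48  50  47  50  51  52  46  67 135 174 168 161
 168 167 169]
284 [ 47  47  47  51  50  46  46  47  47  48  50  49  43  82 156 175 173 170
 166 170 170]
287 [ 47  49  47  48  42  54  48  46  47  51  51  51  41  97 178 169 163 163
 164 162 165]
290 [ 45  46  51  42  44  51  48  46  53  50  52  46  51 110 178 168 164 164
 162 163 163]
293 [ 46  50  50  45  47  45  49  50  53  50  52  48  53 112 176 167 160 163
 166 169 170]
296 [ 46  47  44  47  45  44  51  49  48  57  54  46  65 133 182 175 170 174
 172 173 170]
299 [ 46  44  49  47  50  49  45  48  54  48  53  47  76 148 169 173 170 165
 165 163 164]
```

The slot needs +4.9 mm along tool x to line up with the arm end. The arm points about 4° off tool y. I'll align, close in to just short of the end, then feel.

Emit:
drive_tool --commands '[[[0.0049,0,0.0015,0,0],[0,-0.01,0,0,0],[0,-0.01,0,0,0],[0,-0.01,0,0,0],[0,-0.006,0,0,0],[0,-0.004,0,0,0],[0,-0.001,0,0,0],[0,0,0,0,0],[0,0,0,0,0]]]'

```text
time_s: 7.13
eef_pos: [0.5374, 0.1964, 0.2043]
tcp_rot: [180.0, -0.0, 70.0]
wrist_force: [-0.1, -1.1, -4.7]
gripper_width: 0.0066
gripper_force: 60.0
```

Emit:
drive_tool --commands '[[[0,-0.0005,0,0,0],[0,-0.0005,0,0,0],[0,-0.0005,0,0,0],[0,-0.0005,0,0,0],[0,-0.0005,0,0,0],[0,0,0,0,0]]]'

```text
time_s: 7.63
eef_pos: [0.5347, 0.1974, 0.2041]
tcp_rot: [-180.0, -0.0, 70.0]
wrist_force: [-0.1, -0.4, -4.4]
gripper_width: 0.0064
gripper_force: 60.0
```

Emit:
drive_tool --commands '[[[0,-0.0006,0,0,0],[0,-0.0006,0,0,0],[0,-0.0006,0,0,0],[0,-0.0006,0,0,0],[0,0,0,0,0]]]'

```text
time_s: 8.05
eef_pos: [0.5324, 0.1983, 0.2041]
tcp_rot: [-180.0, -0.0, 70.0]
wrist_force: [-0.4, 0.3, -3.9]
gripper_width: 0.0068
gripper_force: 60.0
```

```bash
python3 - <<'E'
from g import *
im=cams.capture("wrist");cv2.imwrite("pics/w3.png",cv2.convertScaleAbs(cv2.resize(im[230:400,180:400,::-1],None,fx=3.5,fy=3.5),alpha=1.5))
E
```

```text
(no output)
```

View pics/w3.png

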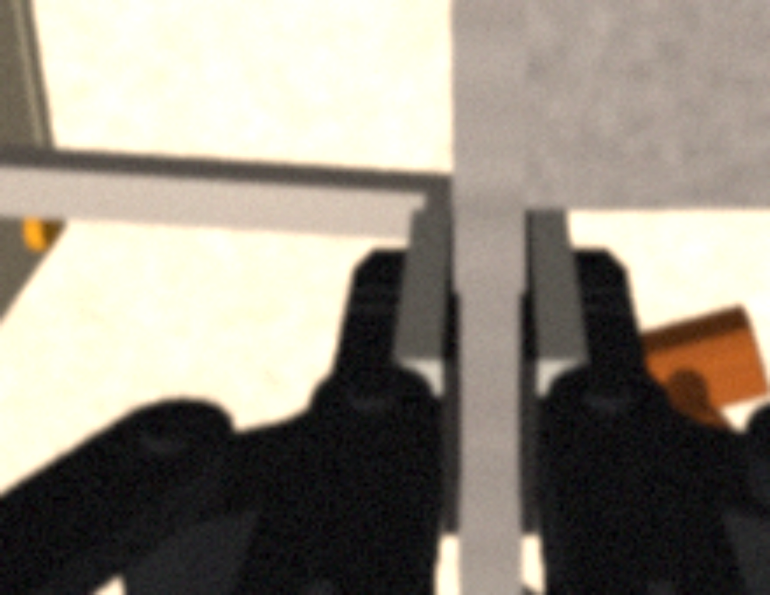

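No contact yet; the arm end is right at the board's back. Carrying on gently.

Emit:
drive_tool --commands '[[[0,-0.0006,0,0,0],[0,-0.0006,0,0,0],[0,-0.0006,0,0,0],[0,-0.0006,0,0,0],[0,0,0,0,0]]]'

```text
time_s: 8.52
eef_pos: [0.5302, 0.1992, 0.2041]
tcp_rot: [-180.0, -0.0, 70.0]
wrist_force: [-0.4, 0.6, -3.4]
gripper_width: 0.0069
gripper_force: 60.0
```

Emit:
drive_tool --commands '[[[0.0001,-0.0008,0,0,0],[0.0001,-0.0008,0,0,0],[0,-0.0008,0,0,0],[0,-0.0006,0,0,0],[0,0,0,0,0]]]'

```text
time_s: 8.93
eef_pos: [0.5274, 0.2004, 0.2041]
tcp_rot: [-180.0, -0.0, 70.0]
wrist_force: [0.2, 0.2, -3.9]
gripper_width: 0.007
gripper_force: 60.0
```

Emit:
drive_tool --commands '[[[0.0001,-0.001,0,0,0],[0.0001,-0.001,0,0,0],[0,-0.001,0,0,0],[0.0001,-0.001,0,0,0],[0,0,0,0,0]]]'

```text
time_s: 9.35
eef_pos: [0.5237, 0.2021, 0.2041]
tcp_rot: [-180.0, -0.0, 70.0]
wrist_force: [-0.1, 0.6, -3.9]
gripper_width: 0.0065
gripper_force: 60.0
```

Emit:
drive_tool --commands '[[[0.0001,-0.0015,0,0,0],[0.0001,-0.0015,0,0,0],[0.0001,-0.0015,0,0,0],[0.0001,-0.0015,0,0,0],[0.0001,-0.0015,0,0,0],[0.0001,-0.0015,0,0,0],[0.0002,-0.002,0,0,0],[0.0002,-0.002,0,0,0],[0,0,0,0,0]]]'

```text
time_s: 10.1
eef_pos: [0.5116, 0.2077, 0.2041]
tcp_rot: [-180.0, -0.0, 70.0]
wrist_force: [-0.3, 0.4, -4.2]
gripper_width: 0.0064
gripper_force: 60.0
```

Emit:
drive_tool --commands '[[[0.0001,-0.0025,0,0,0],[0.0002,-0.0025,0,0,0],[0.0002,-0.0025,0,0,0],[0.0002,-0.0025,0,0,0],[0.0002,-0.0025,0,0,0],[0.0001,-0.0025,0,0,0],[0.0002,-0.0025,0,0,0],[0.0002,-0.0025,0,0,0],[0,0,0,0,0]]]'

```text
time_s: 10.85
eef_pos: [0.4932, 0.2158, 0.2041]
tcp_rot: [-180.0, -0.0, 70.0]
wrist_force: [-0.5, 0.7, -4.2]
gripper_width: 0.0068
gripper_force: 60.0
```

Emit:
drive_tool --commands '[[[0.0001,-0.0025,0,0,0],[0.0002,-0.0025,0,0,0],[0.0002,-0.0025,0,0,0],[0.0002,-0.0025,0,0,0],[0.0002,-0.0025,0,0,0],[0.0001,-0.0025,0,0,0],[0.0002,-0.0025,0,0,0],[0.0002,-0.0025,0,0,0],[0,0,0,0,0]]]'

```text
time_s: 11.6
eef_pos: [0.4749, 0.224, 0.2041]
tcp_rot: [-180.0, -0.0, 70.0]
wrist_force: [0.5, 0.3, -3.1]
gripper_width: 0.0066
gripper_force: 60.0
```

```bash
python3 - <<'E'
from g import *
np.set_printoptions(precision=1,suppress=True)
o=telemetry.get_obs();print(o['eef_pos'],o['wrist_force'])
g=cv2.cvtColor(cv2.convertScaleAbs(cams.capture("wrist")[:,:,::-1],alpha=1.5),cv2.COLOR_BGR2GRAY).astype(int)
cv2.imwrite("pics/w4.png",g)
# bar edges in front (right of board) columns
for u in(360,400,430): print(u,"v255+",g[255:300,u-2:u+3].mean(1).round())
for u in(200,240,270): print(u,"v255+",g[255:300,u-2:u+3].mean(1).round())
E
```

```text
[0.5 0.2 0.2] [ 0.5  0.3 -3.1]
360 v255+ [178. 177. 177. 179. 176. 175. 174. 174. 173. 168. 170. 168. 169. 171.
 175. 179. 178. 176. 174. 173. 173. 172. 173. 172. 172. 173. 167. 142.
 109.  90.  85.  88.  92. 117. 158. 192. 207. 203. 206. 206. 204. 205.
 206. 206. 205.]
400 v255+ [173. 174. 177. 178. 179. 175. 173. 168. 163. 162. 165. 169. 173. 174.
 177. 176. 174. 172. 168. 167. 166. 165. 168. 168. 170. 166. 169. 171.
 166. 156. 128.  99.  85.  84.  89. 104. 136. 173. 198. 204. 202. 205.
 201. 204. 204.]
430 v255+ [254. 254. 254. 254. 255. 255. 255. 255. 255. 255. 254. 254. 254. 254.
 254. 254. 254. 254. 254. 254. 254. 255. 255. 255. 255. 255. 255. 255.
 255. 255. 254. 250. 205. 142. 101.  90.  87.  88.  84.  84.  88.  85.
  87.  86.  87.]
200 v255+ [107. 109. 109. 105. 103. 109. 108. 109. 109. 108. 109. 109. 108. 108.
 109. 109. 105.  97.  89.  86.  84.  86.  94. 123. 166. 196. 206. 207.
 208. 208. 206. 204. 205. 203. 205. 203. 196. 175. 144. 117. 109. 108.
 108. 109. 107.]
240 v255+ [106. 110. 107. 110. 109. 107. 107. 109. 107. 109. 107. 109. 108. 106.
 108. 108. 106. 110. 106. 100.  92.  89.  87.  87.  84. 106. 148. 189.
 204. 211. 209. 208. 208. 209. 209. 207. 207. 207. 204. 193. 163. 125.
 108. 107. 107.]
270 v255+ [255. 255. 255. 255. 255. 255. 255. 255. 255. 255. 255. 255. 255. 255.
 255. 255. 255. 255. 255. 255. 253. 232. 161. 108.  88.  85.  89. 111.
 155. 192. 207. 209. 210. 209. 208. 209. 208. 208. 208. 208. 212. 228.
 249. 253. 253.][ WARN:0@0.543] global loadsave.cpp:1063 imwrite_ Unsupported depth image for selected encoder is fallbacked to CV_8U.
```

Emit:
drive_tool --commands '[[[0.0002,-0.003,0,0,0],[0.0002,-0.003,0,0,0],[0.0002,-0.003,0,0,0],[0.0002,-0.003,0,0,0],[0.0002,-0.003,0,0,0],[0.0002,-0.003,0,0,0],[0.0002,-0.003,0,0,0],[0.0002,-0.003,0,0,0],[0.0002,-0.003,0,0,0],[0.0002,-0.003,0,0,0],[0,0,0,0,0]]]'

```text
time_s: 12.57
eef_pos: [0.4473, 0.2362, 0.2041]
tcp_rot: [-180.0, -0.0, 70.0]
wrist_force: [0.5, 0.6, -3.3]
gripper_width: 0.0065
gripper_force: 60.0
```

Emit:
drive_tool --commands '[[[0,0,0.003,0,0],[0,0,0.003,0,0],[0,0,0.002,0,0],[0,0,0.001,0,0],[0,0,0.001,0,0],[0,0,0.001,0,0],[0,0,0,0,0]]]'

```text
time_s: 13.15
eef_pos: [0.4479, 0.2357, 0.1929]
tcp_rot: [-180.0, 0.0, 70.0]
wrist_force: [-0.9, -0.3, -3.8]
gripper_width: 0.0066
gripper_force: 60.0
```

Emit:
drive_tool --commands '[[[0,0,0.0007,0,0],[0,0,0,0,0],[0,0,0,0,0.05],[0,0,0,0,0.15],[0,0,0,0,0.25],[0,0,0,0,0.25],[0,0,0,0,0.25]]]'

```text
time_s: 13.73
eef_pos: [0.4482, 0.2359, 0.1928]
tcp_rot: [180.0, -0.0, 70.0]
wrist_force: [-0.7, 0.5, -0.6]
gripper_width: 0.0211
gripper_force: 0.1
```

```bash
python3 - <<'E'
from g import *
o=telemetry.get_obs();print(o['eef_pos'],o['gripper_width'],o['wrist_force'])
s=cams.capture("scene")[:,:,::-1];w=cams.capture("wrist")[:,:,::-1]
k=lambda c,n:cv2.convertScaleAbs(cv2.resize(c,None,fx=n,fy=n,interpolation=cv2.INTER_CUBIC),alpha=1.5)
cv2.imwrite("pics/c4.png",np.hstack([k(s[210:370,350:480],3),cv2.convertScaleAbs(w[0:480,150:550],alpha=1.5)]))
E
```

```text
[0.44820308 0.23587799 0.19276916] 0.02113057359255907 [-0.66335039  0.46878575 -0.58304006]
```

View pics/c4.png

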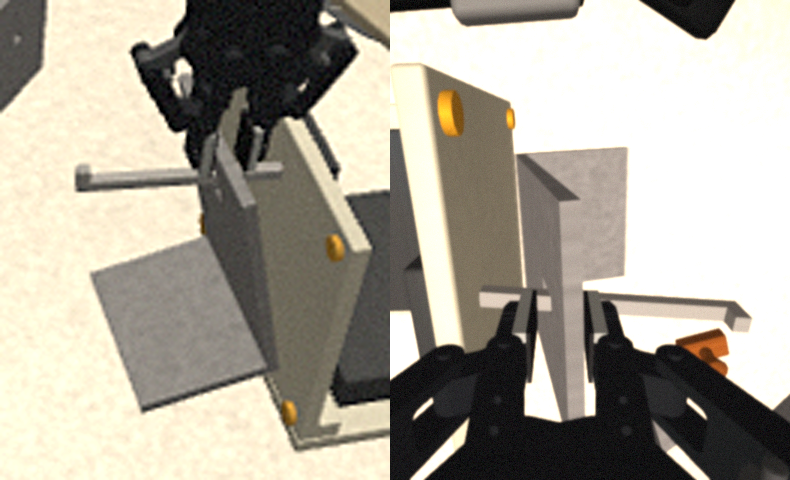

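The large one hangs from the bar, leaning as expected, with its foot outwards. In the scene crop the bar runs through its slot. Now I lift off, turn 91°, and come down in front of it with the fingers astride the bar, ready to push.

Emit:
drive_tool --commands '[[[0,0,-0.005,0,0.25],[0,0,-0.01,0,0.25],[0,0,-0.02,0,0.25],[0,0,-0.025,0,0.25],[0,0,-0.025,0,0.4],[0,0.02,0,0,0.59],[0,0.0385,0,0,0.59],[0,0,0,-7,0.59],[0,0,0,-7,0.59],[0,0,0,-7,0.59],[0,0,0,-7,0.59],[0,0,0,-7,0.59]]]'

```text
time_s: 14.83
eef_pos: [0.503, 0.2158, 0.2784]
tcp_rot: [180.0, -0.0, 105.3]
wrist_force: [-0.2, -0.6, -0.4]
gripper_width: 0.05
gripper_force: 0.0
```

Emit:
drive_tool --commands '[[[0,0,0,-7,0.59],[0,0,0,-7,0.59],[0,0,0,-7,0.59],[0,0,0,-7,0.59],[0,0,0,-7,0.59],[0,0,0,-7,0.59],[0,0,0,-7,0.59],[0,0,0,-7,0.59],[0,0,0,0,0.59],[0,0,0,0,0.59]]]'

```text
time_s: 15.67
eef_pos: [0.503, 0.2158, 0.2782]
tcp_rot: [180.0, 0.0, 160.8]
wrist_force: [0.4, -0.4, -0.1]
gripper_width: 0.0503
gripper_force: 0.0
```

```bash
python3 - <<'E'
from g import *
np.set_printoptions(precision=4,suppress=True)
o=telemetry.get_obs();print(o['eef_pos'],o['tcp_rot'],o['gripper_width'],o['joint_positions'],o['wrist_force'])
# panel orange buttons/edges: fit front-top edge line of panel in scene+top; bar line in top
t=cams.capture("top")[:,:,::-1];s=cams.capture("scene")[:,:,::-1];w=cams.capture("wrist")[:,:,::-1]
for n,i in(("t5",t),("s5",s),("w5",w)): cv2.imwrite(f"pics/{n}.png",i)
g0=cv2.cvtColor(cv2.imread("pics/scene0.png"),cv2.COLOR_BGR2GRAY).astype(int)
for im,n in((cv2.imread("pics/scene0.png"),"scene"),(cv2.imread("pics/top0.png"),"top")):
    h=cv2.cvtColor(im,cv2.COLOR_BGR2HSV);m=((h[...,0]>8)&(h[...,0]<28)&(h[...,1]>150)&(h[...,2]>90)).astype(np.uint8)
    k,_,st,c=cv2.connectedComponentsWithStats(m)
    print(n,[(c[i].round(1).tolist(),int(st[i,4])) for i in range(1,k) if st[i,4]>6 and (160<c[i][0]<280 if n=="top" else 400<c[i][0]<480) and c[i][1]>215])
E
```

```text
[0.503  0.2158 0.2782] [179.958    0.0258 160.7587] 0.05025749288754274 [-44.2239   8.0342  18.0748  94.0377  -2.5494  78.283   44.9596] [ 0.3657 -0.3836 -0.1198]
scene [([429.3, 227.5], 11), ([418.8, 283.1], 11), ([461.9, 291.0], 16), ([446.6, 346.4], 16)]
top []
```

Emit:
drive_tool --commands '[[[0,0,0.03,0,0.59],[0,0,0.03,0,0.59],[0,0,0.03,0,0.59],[0,0,0.018,0,0.59],[0,0,0.008,0,0.59],[0.008,0,0,0,0.59],[0.008,0,0,0,0.59],[0.005,0,0,0,0.59],[0.004,0,0,0,0.59],[0,0,0,0,0.59]]]'

```text
time_s: 16.65
eef_pos: [0.4787, 0.2249, 0.1626]
tcp_rot: [179.9, 0.0, 161.0]
wrist_force: [0.8, 0.4, -0.1]
gripper_width: 0.0505
gripper_force: 0.0
```

Emit:
drive_tool --commands '[[[0.0015,0,0,0,0.59],[0.0015,0,0,0,0.59],[0.0015,0,0,0,0.59],[0.0015,0,0,0,0.59],[0.0015,0,0,0,0.59],[0.0015,0,0,0,0.59],[0.0015,0,0,0,0.59],[0.0015,0,0,0,0.59],[0,0,0,0,0.59]]]'

```text
time_s: 17.4
eef_pos: [0.4675, 0.228, 0.1613]
tcp_rot: [-180.0, -0.0, 161.0]
wrist_force: [0.6, 0.1, -0.2]
gripper_width: 0.0504
gripper_force: 0.0
```

```bash
python3 - <<'E'
from g import *
np.set_printoptions(precision=4,suppress=True)
for a,b,z in(((461.9,291),(429.3,227.5),.185),((446.6,346.4),(418.8,283.1),.03)):
    P,Q=pl("scene",a,z),pl("scene",b,z);d=P-Q;print(P,Q,np.linalg.norm(d),np.degrees(np.arctan2(d[1],d[0]))-90)
E
```

```text
[0.436  0.3265 0.185 ] [0.3818 0.1644 0.185 ] 0.17092625208401335 -18.498180252316757
[0.4404 0.3307 0.03  ] [0.3867 0.1698 0.03  ] 0.16965194521377788 -18.467965543127022
```

Emit:
drive_tool --commands '[[[0.0015,0,0,-0.5,0.59],[0.0015,0,0,0,0.59],[0.0015,0,0,0,0.59],[0.0015,0,0,0,0.59],[0.0015,0,0,0,0.59],[0.0015,0,0,0,0.59],[0.0015,0,0,0,0.59],[0.0015,0,0,0,0.59],[0,0,0,0,0.59]]]'

```text
time_s: 18.15
eef_pos: [0.4562, 0.2319, 0.1614]
tcp_rot: [180.0, -0.0, 161.5]
wrist_force: [3.6, 0.1, 1.2]
gripper_width: 0.0504
gripper_force: 0.0
```

Emit:
drive_tool --commands '[[[0.0012,0,0,0,0.59],[0.0012,0,0,0,0.59],[0.0012,0,0,0,0.59],[0.0012,0,0,0,0.59],[0.0012,0,0,0,0.59],[0.0012,0,0,0,0.59],[0,0,0,0,0.59]]]'

```text
time_s: 18.73
eef_pos: [0.4494, 0.2341, 0.1614]
tcp_rot: [180.0, -0.0, 161.5]
wrist_force: [3.7, -0.5, -0.2]
gripper_width: 0.0503
gripper_force: 0.0
```

Emit:
drive_tool --commands '[[[0.001,0,0,0,0.59],[0.001,0,0,0,0.59],[0.001,0,0,0,0.59],[0.001,0,0,0,0.59],[0.001,0,0,0,0.59],[0.001,0,0,0,0.59],[0.001,0,0,0,0.59],[0,0,0,0,0.59]]]'

```text
time_s: 19.4
eef_pos: [0.4427, 0.2362, 0.1613]
tcp_rot: [-180.0, -0.0, 161.5]
wrist_force: [2.8, 0.5, -0.1]
gripper_width: 0.0505
gripper_force: 0.0
```

Emit:
drive_tool --commands '[[[0.001,0,0,0,0.59],[0.001,0,0,0,0.59],[0.001,0,0,0,0.59],[0.001,0,0,0,0.59],[0.001,0,0,0,0.59],[0.001,0,0,0,0.59],[0.001,0,0,0,0.59],[0,0,0,0,0.59]]]'

```text
time_s: 20.07
eef_pos: [0.436, 0.2384, 0.1613]
tcp_rot: [-180.0, -0.0, 161.5]
wrist_force: [2.3, 0.1, -0.3]
gripper_width: 0.0504
gripper_force: 0.0
```

Emit:
drive_tool --commands '[[[0.001,0,0,0,0.59],[0.001,0,0,0,0.59],[0.001,0,0,0,0.59],[0.0005,0,0,0,0.59],[0,0,0,0,0.59]]]'

```text
time_s: 20.48
eef_pos: [0.433, 0.2395, 0.1615]
tcp_rot: [180.0, -0.0, 161.5]
wrist_force: [3.2, 0.5, 0.1]
gripper_width: 0.0504
gripper_force: 0.0
```

Emit:
drive_tool --commands '[[[0.0005,0,0,0,0.59],[0.0005,0,0,0,0.59],[0.0005,0,0,0,0.59],[0,0,0,0,0.59]]]'

```text
time_s: 20.82
eef_pos: [0.4315, 0.24, 0.1614]
tcp_rot: [-180.0, -0.0, 161.5]
wrist_force: [1.8, 0.1, -0.9]
gripper_width: 0.0501
gripper_force: 0.0
```

Emit:
drive_tool --commands '[[[0.0005,0,0,0,0.59],[0.0005,0,0,0,0.59],[0.0005,0,0,0,0.59],[0,0,0,0,0.59]]]'

```text
time_s: 21.15
eef_pos: [0.4303, 0.2404, 0.1615]
tcp_rot: [180.0, 0.0, 161.5]
wrist_force: [3.6, -0.5, 0.4]
gripper_width: 0.0505
gripper_force: 0.0
```

Emit:
drive_tool --commands '[[[0.0005,0,0,0,0.59],[0.0005,0,0,0,0.59],[0.0005,0,0,0,0.59],[0,0,0,0,0.59]]]'

```text
time_s: 21.48
eef_pos: [0.4296, 0.2406, 0.1615]
tcp_rot: [180.0, 0.1, 161.5]
wrist_force: [8.3, -0.3, -2.7]
gripper_width: 0.0505
gripper_force: 0.0
```

Emit:
drive_tool --commands '[[[0.0004,0,0,0,0.59],[0.0004,0,0,0,0.59],[0,0,0,0,0.59]]]'

```text
time_s: 21.73
eef_pos: [0.4292, 0.2407, 0.1615]
tcp_rot: [180.0, 0.1, 161.5]
wrist_force: [10.1, -1.4, -3.9]
gripper_width: 0.0507
gripper_force: 0.0
```

```bash
python3 - <<'E'
from g import *
o=telemetry.get_obs();print(o['eef_pos'],o['wrist_force'],o['moment'])
s=cams.capture("scene")[:,:,::-1];w=cams.capture("wrist")[:,:,::-1]
cv2.imwrite("pics/s6.png",s);cv2.imwrite("pics/w6.png",w)
g=cv2.cvtColor(s,cv2.COLOR_BGR2GRAY).astype(int)
for r in (270,290,300,310,330): print(r,g[r,425:475])
E
```

```text
[0.42924147 0.24071983 0.16151809] [10.1088803  -1.42872796 -3.92305624] [-0.07012928 -1.92541435  0.27782465]
270 [ 54  54  54  55  54  57  55  53  42  11  15  16  22  21  11   9  11  14
  14   7  19   8   6   9   0   6   9  11  11   5  42 108 139 144 139 145
 143 131 138 169 164 160 162 161 162 159 159 162 165 164]
290 [ 51  46  48  46  45  51  46  45  44  45  45  46  46  48  45  45  44  43
  48  42  46  48  43  50  46  47  50  50  47  51  57  70  71  68  57  52
  60  99 117 102  56  75 127 144 141 141 142 147 124  35]
300 [38 45 47 47 47 45 44 45 42 45 48 48 49 46 44 45 45 48 45 45 46 49 42 47
 50 54 52 53 66 67 67 66 68 66 68 68 65 68 66 69 68 71 73 72 71 73 70 53
 47 49]
310 [101 100 103  96  60  44  46  51  48  48  48  47  44  48  46  46  47  44
  44  45  48  48  50  50  53  59  71  68  69  66  65  66  65  69  68  68
  67  67  71  73  72  71  74  72  57  46  50  45  47  47]
330 [ 97  96  94 100  93  98  98  98  96  95  95  94  91  57  42  41  46  52
  47  54  63  70  68  69  69  69  68  72  67  68  66  68  71  72  72  73
  76  73  48  44  49  52  49  51  51  53  51  49  49  46]
```

The large one is home: 10 N against the panel. I'll back off and plan the move to the medium one.

Emit:
drive_tool --commands '[[[-0.012,0,0,0,0.59],[-0.025,0,0,0,0.59],[0,0,-0.03,0,0.7],[0,0,-0.04,0,1],[0,0,-0.0385,0,1]]]'

```text
time_s: 22.25
eef_pos: [0.4626, 0.2287, 0.2704]
tcp_rot: [-179.8, -0.1, 161.5]
wrist_force: [0.7, 1.4, -0.1]
gripper_width: 0.0812
gripper_force: 0.0
```

```bash
cat >> g.py <<'E'
def plan(goal,yaw,n):
    o=telemetry.get_obs();e=np.array(o['eef_pos']);y=o['tcp_rot'][2];t=-(yaw-y)/n;d=(np.array(goal)-e)/n;R=[]
    for i in range(n):
        a=np.radians(y-t*i);R.append([round(v,4) for v in(np.cos(a)*d[0]+np.sin(a)*d[1],np.sin(a)*d[0]-np.cos(a)*d[1],-d[2])]+[round(t,2)])
    print(e.round(4),round(y,2));print(R)
E
python3 - <<'E'
from g import *
plan([.6434,-.048,.270],37,18)
E
```

```text
[0.4626 0.2287 0.2704] 161.46
[[np.float64(-0.0144), np.float64(-0.0114), np.float64(0.0), np.float64(6.91)], [np.float64(-0.0157), np.float64(-0.0096), np.float64(0.0), np.float64(6.91)], [np.float64(-0.0167), np.float64(-0.0076), np.float64(0.0), np.float64(6.91)], [np.float64(-0.0175), np.float64(-0.0055), np.float64(0.0), np.float64(6.91)], [np.float64(-0.018), np.float64(-0.0034), np.float64(0.0), np.float64(6.91)], [np.float64(-0.0183), np.float64(-0.0012), np.float64(0.0), np.float64(6.91)], [np.float64(-0.0183), np.float64(0.001), np.float64(0.0), np.float64(6.91)], [np.float64(-0.0181), np.float64(0.0032), np.float64(0.0), np.float64(6.91)], [np.float64(-0.0176), np.float64(0.0054), np.float64(0.0), np.float64(6.91)], [np.float64(-0.0168), np.float64(0.0074), np.float64(0.0), np.float64(6.91)], [np.float64(-0.0158), np.float64(0.0094), np.float64(0.0), np.float64(6.91)], [np.float64(-0.0145), np.float64(0.0112), np.float64(0.0), np.float64(6.91)], [np.float64(-0.0131), np.float64(0.0129), np.float64(0.0), np.float64(6.91)], [np.float64(-0.0114), np.float64(0.0144), np.float64(0.0), np.float64(6.91)], [np.float64(-0.0096), np.float64(0.0157), np.float64(0.0), np.float64(6.91)], [np.float64(-0.0076), np.float64(0.0167), np.float64(0.0), np.float64(6.91)], [np.float64(-0.0056), np.float64(0.0175), np.float64(0.0), np.float64(6.91)], [np.float64(-0.0034), np.float64(0.018), np.float64(0.0), np.float64(6.91)]]
```

Emit:
drive_tool --commands '[[[-0.0144,-0.0114,0,6.91,1],[-0.0157,-0.0096,0,6.91,1],[-0.0167,-0.0076,0,6.91,1],[-0.0175,-0.0055,0,6.91,1],[-0.018,-0.0034,0,6.91,1],[-0.0183,-0.0012,0,6.91,1],[-0.0183,0.001,0,6.91,1],[-0.0181,0.0032,0,6.91,1],[-0.0176,0.0054,0,6.91,1],[-0.0168,0.0074,0,6.91,1],[-0.0158,0.0094,0,6.91,1],[-0.0145,0.0112,0,6.91,1]]]'

```text
time_s: 23.25
eef_pos: [0.5838, 0.0442, 0.2696]
tcp_rot: [-179.9, -0.0, 78.3]
wrist_force: [0.6, 0.5, -0.4]
gripper_width: 0.0853
gripper_force: 0.0
```

Emit:
drive_tool --commands '[[[-0.0131,0.0129,0,6.91,1],[-0.0114,0.0144,0,6.91,1],[-0.0096,0.0157,0,6.91,1],[-0.0076,0.0167,0,6.91,1],[-0.0056,0.0175,0,6.91,1],[-0.0034,0.018,0,6.91,1],[0,0,0,0,1],[0,0,0,0,1]]]'

```text
time_s: 23.92
eef_pos: [0.6439, -0.0479, 0.2692]
tcp_rot: [-180.0, 0.1, 37.1]
wrist_force: [-0.3, 0.9, 0.4]
gripper_width: 0.0852
gripper_force: 0.0
```

```bash
cat >> g.py <<'E'
def boardmeas(png):
    o=telemetry.get_obs();print(np.round(o['eef_pos'],4),round(o['tcp_rot'][2],2))
    im=cv2.convertScaleAbs(cams.capture("wrist")[:,:,::-1],alpha=1.5);cv2.imwrite(png,im)
    g=cv2.cvtColor(im,cv2.COLOR_BGR2GRAY).astype(int)
    print("u300+ at v275-285",g[275:286,295:345].mean(0).round().astype(int).tolist(),"\nu at v245-255",g[245:256,295:345].mean(0).round().astype(int).tolist())
    print("v140-190",g[140:190,316:323].mean(1).round().astype(int).tolist(),"\nv275-320",g[275:320,316:323].mean(1).round().astype(int).tolist())
E
python3 -c "
from g import *
boardmeas('pics/w7.png')"
```

```text
[ 0.6439 -0.0479  0.2692] 37.13
u300+ at v275-285 [213, 212, 211, 215, 217, 220, 220, 220, 220, 219, 217, 215, 215, 215, 213, 213, 214, 211, 194, 157, 132, 124, 125, 124, 123, 124, 125, 134, 162, 196, 212, 216, 218, 218, 216, 214, 212, 212, 210, 213, 214, 214, 218, 219, 219, 220, 222, 219, 219, 219] 
u at v245-255 [212, 213, 214, 216, 219, 221, 220, 222, 220, 219, 220, 220, 220, 219, 215, 213, 210, 201, 177, 144, 128, 126, 125, 125, 125, 125, 125, 135, 161, 196, 213, 217, 220, 221, 223, 223, 222, 220, 218, 216, 215, 215, 215, 215, 216, 215, 215, 215, 217, 218]
v140-190 [219, 224, 225, 224, 224, 222, 219, 216, 215, 201, 160, 103, 66, 59, 56, 55, 53, 53, 53, 52, 49, 50, 51, 53, 55, 72, 102, 124, 129, 130, 128, 127, 126, 125, 124, 124, 127, 130, 131, 132, 134, 135, 134, 136, 131, 130, 129, 129, 130, 131] 
v275-320 [131, 131, 129, 129, 126, 127, 123, 125, 122, 119, 119, 119, 121, 123, 123, 123, 125, 125, 126, 133, 160, 192, 208, 216, 218, 221, 224, 225, 223, 221, 221, 222, 220, 218, 219, 216, 213, 213, 210, 207, 210, 211, 214, 213, 215]
```

Next, move +2.2 mm along tool x, go down and grip the medium one.

Emit:
drive_tool --commands '[[[0.0022,-0.0008,0.0337,0,1],[0,0,0.0337,0,1],[0,0,0.0337,0,1],[0,0,0.0325,0,1],[0,0,0,0,0.7],[0,0,0,0,0],[0,0,0,0,0],[0,0,0,0,0],[0,0,0,0,0],[0,0,0,0,0],[0,0,0,0,0],[0,0,0,0,0]]]' --force 60

```text
time_s: 24.97
eef_pos: [0.6463, -0.0452, 0.1378]
tcp_rot: [179.9, -0.1, 37.1]
wrist_force: [-0.3, 1.0, 6.2]
gripper_width: 0.0067
gripper_force: 59.9
```

```bash
python3 -c "
from g import *
o=telemetry.get_obs();print(o['gripper_width'],o['wrist_force'])
plan([.5727,.1828,.33],70,12)"
```

```text
0.00670689489380245 [-0.25352702  0.97188241  6.24799654]
[ 0.6463 -0.0452  0.1378] 37.12
[[np.float64(0.0066), np.float64(-0.0188), np.float64(-0.016), np.float64(-2.74)], [np.float64(0.0075), np.float64(-0.0185), np.float64(-0.016), np.float64(-2.74)], [np.float64(0.0083), np.float64(-0.0181), np.float64(-0.016), np.float64(-2.74)], [np.float64(0.0092), np.float64(-0.0177), np.float64(-0.016), np.float64(-2.74)], [np.float64(0.01), np.float64(-0.0173), np.float64(-0.016), np.float64(-2.74)], [np.float64(0.0109), np.float64(-0.0168), np.float64(-0.016), np.float64(-2.74)], [np.float64(0.0116), np.float64(-0.0162), np.float64(-0.016), np.float64(-2.74)], [np.float64(0.0124), np.float64(-0.0156), np.float64(-0.016), np.float64(-2.74)], [np.float64(0.0131), np.float64(-0.015), np.float64(-0.016), np.float64(-2.74)], [np.float64(0.0138), np.float64(-0.0144), np.float64(-0.016), np.float64(-2.74)], [np.float64(0.0145), np.float64(-0.0137), np.float64(-0.016), np.float64(-2.74)], [np.float64(0.0152), np.float64(-0.013), np.float64(-0.016), np.float64(-2.74)]]
```

Emit:
drive_tool --commands '[[[0,0,-0.025,0,0],[0,0,-0.04,0,0],[0,0,-0.04,0,0],[0,0,-0.04,0,0],[0,0,-0.04,0,0]]]'

```text
time_s: 25.38
eef_pos: [0.6447, -0.0453, 0.3233]
tcp_rot: [-180.0, 0.0, 37.1]
wrist_force: [1.3, 0.2, -2.2]
gripper_width: 0.0067
gripper_force: 58.8
```

Emit:
drive_tool --commands '[[[0.0066,-0.0188,0,-2.74,0],[0.0075,-0.0185,0,-2.74,0],[0.0083,-0.0181,0,-2.74,0],[0.0092,-0.0177,0,-2.74,0],[0.01,-0.0173,0,-2.74,0],[0.0109,-0.0168,0,-2.74,0],[0.0116,-0.0162,0,-2.74,0],[0.0124,-0.0156,0,-2.74,0],[0.0131,-0.015,0,-2.74,0],[0.0138,-0.0144,0,-2.74,0],[0.0145,-0.0137,0,-2.74,0],[0.0152,-0.013,0,-2.74,0]]]'

```text
time_s: 26.38
eef_pos: [0.5712, 0.1844, 0.3213]
tcp_rot: [-180.0, -0.0, 70.2]
wrist_force: [1.5, 0.5, -1.6]
gripper_width: 0.0069
gripper_force: 58.8
```

Emit:
drive_tool --commands '[[[0,0,0.02,0,0],[0,0,0.035,0,0],[0,0,0.035,0,0],[0,0,0.02,0,0],[0,0,0.009,0,0],[0,0,0,0,0],[0,0,0,0,0]]]'

```text
time_s: 26.97
eef_pos: [0.5722, 0.1832, 0.2033]
tcp_rot: [180.0, -0.0, 70.0]
wrist_force: [0.8, -1.0, -1.8]
gripper_width: 0.0062
gripper_force: 58.8
```

```bash
cat >> g.py <<'E'
def hookmeas(png,h,w,foot,top):
    o=telemetry.get_obs();e=np.array(o['eef_pos']);a=np.radians(o['tcp_rot'][2]);tx=np.array([np.cos(a),np.sin(a),0]);ty=np.array([np.sin(a),-np.cos(a),0])
    print(e.round(4),o['tcp_rot'],np.round(o['wrist_force'],1))
    pts={"topfar":e+w/2*tx+[0,0,top]}
    for s in(1,-1): pts["foot%d"%s]=e+s*w/2*tx+(foot-.02)*ty+[0,0,top-h+.008]
    pr={k:proj("wrist",v) for k,v in pts.items()};sc={k:proj("wrist",v+.001*tx)-pr[k] for k,v in pts.items()}
    T=np.array([.5278,.1976,.178]);b=np.radians(-24);u=np.array([np.cos(b),np.sin(b),0])
    pr["tip"]=proj("wrist",T-.004*u);sc["tip"]=proj("wrist",T-.004*u+.001*tx)-pr["tip"]
    im=cv2.convertScaleAbs(cams.capture("wrist")[:,:,::-1],alpha=1.5);cv2.imwrite(png,im)
    g=cv2.cvtColor(im,cv2.COLOR_BGR2GRAY).astype(int)
    for k,p in pr.items():
        c,r=int(round(p[0])),int(round(p[1]));print(k,p.round(1),"px/mm",sc[k].round(2),"v from",r-14,g[r-14:r+16,c-4:c+5].mean(1).round().astype(int).tolist())
    c,r=np.round(pr["tip"]).astype(int);print("tip u from",c-16,g[r-2:r+3,c-16:c+20].mean(0).round().astype(int).tolist())
E
python3 -c "
from g import *
hookmeas('pics/w8.png',.143,.105,.080,.0052)"
```

```text
[0.5722 0.1832 0.2033] [ 1.79963242e+02 -3.11531335e-02  7.00357793e+01] [ 0.8 -1.  -1.8]
topfar [318.7 210.9] px/mm [-0.   -2.69] v from 197 [64, 62, 63, 64, 69, 70, 66, 65, 67, 66, 65, 66, 66, 67, 64, 63, 62, 64, 63, 64, 67, 78, 110, 140, 157, 162, 161, 162, 162, 162]
foot1 [400.7 166.1] px/mm [ 0.1  -1.38] v from 152 [253, 253, 253, 253, 253, 253, 253, 253, 253, 253, 253, 253, 254, 254, 254, 253, 248, 205, 146, 134, 149, 155, 156, 156, 155, 155, 156, 156, 157, 157]
foot-1 [391.2 293.9] px/mm [ 0.08 -1.08] v from 280 [152, 154, 155, 158, 158, 157, 157, 157, 155, 154, 152, 149, 148, 145, 146, 146, 158, 193, 234, 251, 252, 252, 253, 253, 253, 253, 253, 252, 252, 252]
tip [216.9 301.4] px/mm [-0.19 -1.79] v from 287 [140, 132, 123, 116, 109, 114, 138, 166, 183, 187, 189, 194, 197, 196, 196, 194, 196, 196, 197, 202, 214, 235, 247, 248, 249, 250, 250, 250, 249, 248]
tip u from 201 [252, 252, 252, 253, 252, 251, 251, 250, 248, 248, 247, 246, 238, 216, 195, 187, 184, 185, 186, 185, 185, 186, 184, 185, 184, 186, 184, 183, 169, 137, 101, 99, 141, 195, 231, 245]
```

Medium slot: +1.7 mm along tool x and 2.5 mm up puts it in line. Approaching.

Emit:
drive_tool --commands '[[[0.0017,0,-0.0025,0,0],[0,-0.01,0,0,0],[0,-0.01,0,0,0],[0,-0.01,0,0,0],[0,-0.005,0,0,0],[0,-0.002,0,0,0],[0,-0.001,0,0,0],[0,-0.0005,0,0,0],[0,-0.0005,0,0,0],[0,-0.0005,0,0,0],[0,0,0,0,0]]]'

```text
time_s: 27.93
eef_pos: [0.5355, 0.1976, 0.2047]
tcp_rot: [180.0, 0.0, 70.0]
wrist_force: [-0.1, 0.4, -1.7]
gripper_width: 0.0071
gripper_force: 58.8
```

Emit:
drive_tool --commands '[[[0,-0.0007,0,0,0],[0,-0.0007,0,0,0],[0,-0.0006,0,0,0],[0,0,0,0,0]]]'

```text
time_s: 28.27
eef_pos: [0.5334, 0.1985, 0.2048]
tcp_rot: [-180.0, -0.0, 70.0]
wrist_force: [0.1, -0.1, -3.2]
gripper_width: 0.0071
gripper_force: 58.8
```

Emit:
drive_tool --commands '[[[0,-0.0006,-0.001,0,0],[0,-0.0006,0,0,0],[0,-0.0006,0,0,0],[0,-0.0006,0,0,0],[0,0,0,0,0]]]'

```text
time_s: 28.68
eef_pos: [0.5311, 0.1994, 0.2058]
tcp_rot: [-180.0, -0.0, 70.0]
wrist_force: [0.1, -0.1, -1.9]
gripper_width: 0.0067
gripper_force: 58.8
```

Emit:
drive_tool --commands '[[[0,-0.0008,0,0,0],[0,-0.0008,0,0,0],[0,-0.0008,0,0,0],[0,-0.0008,0,0,0],[0,0,0,0,0]]]'

```text
time_s: 29.1
eef_pos: [0.528, 0.2006, 0.2058]
tcp_rot: [-180.0, -0.0, 70.0]
wrist_force: [0.2, 0.7, -1.7]
gripper_width: 0.0065
gripper_force: 58.8
```

Emit:
drive_tool --commands '[[[0.0001,-0.0015,0,0,0],[0.0001,-0.0015,0,0,0],[0.0001,-0.0015,0,0,0],[0.0001,-0.0015,0,0,0],[0.0001,-0.002,0,0,0],[0.0002,-0.002,0,0,0],[0.0002,-0.002,0,0,0],[0,0,0,0,0]]]'

```text
time_s: 29.77
eef_pos: [0.5167, 0.2057, 0.2058]
tcp_rot: [-180.0, -0.0, 70.0]
wrist_force: [0.8, 0.4, -2.4]
gripper_width: 0.0071
gripper_force: 58.8
```

Emit:
drive_tool --commands '[[[0.0002,-0.003,0,0,0],[0.0002,-0.003,0,0,0],[0.0002,-0.003,0,0,0],[0.0002,-0.003,0,0,0],[0.0002,-0.003,0,0,0],[0.0002,-0.003,0,0,0],[0.0002,-0.003,0,0,0],[0.0002,-0.003,0,0,0],[0.0002,-0.003,0,0,0],[0,0,0,0,0]]]'

```text
time_s: 30.6
eef_pos: [0.4919, 0.2167, 0.2058]
tcp_rot: [-180.0, -0.0, 70.0]
wrist_force: [1.2, 0.8, -1.8]
gripper_width: 0.0066
gripper_force: 58.8
```

Emit:
drive_tool --commands '[[[0.0002,-0.003,0,0,0],[0.0002,-0.003,0,0,0],[0.0002,-0.003,0,0,0],[0.0002,-0.003,0,0,0],[0.0002,-0.003,0,0,0],[0.0002,-0.003,0,0,0],[0.0002,-0.003,0,0,0],[0.0003,-0.004,0,0,0],[0.0003,-0.004,0,0,0],[0.0003,-0.004,0,0,0],[0.0002,-0.003,0,0,0],[0,0,0,0,0]]]'

```text
time_s: 31.6
eef_pos: [0.4587, 0.2314, 0.2058]
tcp_rot: [-180.0, 0.0, 70.0]
wrist_force: [-0.1, 1.2, -1.6]
gripper_width: 0.0068
gripper_force: 58.8
```

Emit:
drive_tool --commands '[[[0,0,0.004,0,0],[0,0,0.004,0,0],[0,0,0.0025,0,0],[0,0,0.001,0,0],[0,0,0,0,0]]]'

```text
time_s: 32.02
eef_pos: [0.4594, 0.231, 0.1939]
tcp_rot: [-180.0, 0.0, 70.0]
wrist_force: [1.3, 1.3, -4.1]
gripper_width: 0.0068
gripper_force: 58.7
```

Emit:
drive_tool --commands '[[[0,0,0,0,0.08],[0,0,0,0,0.25],[0,0,0,0,0.25],[0,0,-0.005,0,0.25],[0,0,-0.01,0,0.25],[0,0,-0.025,0,0.25],[0,0,-0.03,0,0.25],[0,0.01,-0.015,0,0.4],[0.0005,0.036,0,0,0.59],[0,0,0,-7,0.59],[0,0,0,-7,0.59],[0,0,0,-7,0.59]]]'

```text
time_s: 33.02
eef_pos: [0.5034, 0.2153, 0.2803]
tcp_rot: [180.0, -0.0, 91.3]
wrist_force: [-0.7, 0.1, -0.3]
gripper_width: 0.0501
gripper_force: 0.0
```

Emit:
drive_tool --commands '[[[0,0,0,-7,0.59],[0,0,0,-7,0.59],[0,0,0,-7,0.59],[0,0,0,-7,0.59],[0,0,0,-7,0.59],[0,0,0,-7,0.59],[0,0,0,-7,0.59],[0,0,0,-7,0.59],[0,0,0,-7,0.59],[0,0,0,-7,0.59],[0,0,0,-0.5,0.59],[0,0,0,0,0.59]]]'

```text
time_s: 34.02
eef_pos: [0.503, 0.2156, 0.2801]
tcp_rot: [180.0, 0.0, 161.3]
wrist_force: [-0.4, 1.4, 0.8]
gripper_width: 0.0505
gripper_force: 0.0
```

```bash
python3 - <<'E'
from g import *
o=telemetry.get_obs();print(np.round(o['eef_pos'],4),o['tcp_rot'],o['gripper_width'],np.round(o['wrist_force'],1))
cv2.imwrite("pics/s9.png",cams.capture("scene")[:,:,::-1])
s=cv2.imread("pics/s9.png");w=cams.capture("wrist")[:,:,::-1];cv2.imwrite("pics/w9.png",w)
E
```

```text
[0.503  0.2156 0.2801] [1.79960794e+02 2.76076197e-02 1.61301788e+02] 0.050457267542928196 [-0.4  1.4  0.8]
```

Emit:
drive_tool --commands '[[[0,0,0.035,0,0.59],[0,0,0.035,0,0.59],[0,0,0.03,0,0.59],[0,0,0.018,0,0.59],[0.005,0,0,0,0.59],[0.006,0,0,0,0.59],[0.003,0,0,0,0.59],[0.002,0,0,0,0.59],[0.002,0,0,0,0.59],[0.002,0,0,0,0.59],[0.002,0,0,0,0.59],[0,0,0,0,0.59]]]'

```text
time_s: 35.12
eef_pos: [0.4818, 0.2229, 0.1616]
tcp_rot: [180.0, 0.0, 161.5]
wrist_force: [-0.6, -0.1, 0.1]
gripper_width: 0.0503
gripper_force: 0.0
```

Emit:
drive_tool --commands '[[[0.002,0,0,0,0.59],[0.002,0,0,0,0.59],[0.002,0,0,0,0.59],[0.002,0,0,0,0.59],[0.002,0,0,0,0.59],[0.002,0,0,0,0.59],[0.002,0,0,0,0.59],[0,0,0,0,0.59]]]'

```text
time_s: 35.78
eef_pos: [0.4683, 0.2274, 0.1613]
tcp_rot: [180.0, -0.0, 161.5]
wrist_force: [-0.1, -0.2, 0.8]
gripper_width: 0.0503
gripper_force: 0.0
```

Emit:
drive_tool --commands '[[[0.0015,0,0,0,0.59],[0.0015,0,0,0,0.59],[0.0015,0,0,0,0.59],[0.0015,0,0,0,0.59],[0.0015,0,0,0,0.59],[0,0,0,0,0.59]]]'

```text
time_s: 36.28
eef_pos: [0.4613, 0.2297, 0.1613]
tcp_rot: [180.0, -0.0, 161.5]
wrist_force: [1.6, 0.5, 0.2]
gripper_width: 0.0504
gripper_force: 0.0
```

```bash
python3 - <<'E'
from g import *
s0=cv2.imread("pics/scene0.png",0).astype(int);s6=cv2.imread("pics/s6.png",0).astype(int)
s=cv2.imread("pics/s9.png",0).astype(int);now=cv2.cvtColor(cams.capture("scene"),cv2.COLOR_RGB2GRAY).astype(int)
cv2.imwrite("pics/s10.png",now.astype(np.uint8))
def show(g,y0=215,y1=360,x0=365,x1=480):
    for y in range(y0,y1,5): print(y,"".join(" .:-=+*#%@"[::-1][min(9,v//20)] for v in g[y,x0:x1]))
show(s)
print(telemetry.get_obs()['wrist_force'])
E
```

```text
215 =.............:::::.:.:*@@@@@@%%@@@%%@@#+@@@@@@@@%%%%%%@@@@+..:...............::...........:..:=###***###*+=-=--===
220 :.....:......:.:.......*@@@@@@@@@@@@@@*-@@@@@@@@%%%%@@@@@+.....-=::-:::.........:......................=#######*+=-
225 ......:::....::::::..:::...::....=@@@%@%@@@@@%%%%%%@@@@*:.....=++**-:-:-:...................:....::::..:::......:+#
230 ......::.....:......::..:::.....:##**@@@@@@%%@@@@@@@@#-..:...:%#*+***+-:--::....................::...::.....:::::..
235 ..............:.:..:..:........:+#**@@%@@@@@@%=.......:...:.:+***##+=+++=::::-:.................................:::
240 ........::::...........:..::::.:%**#@@@@%@%%%*=+-..:.......:*****####*==+++-:::::..................................
245 ...::::.......::...::.......::::...:.... .+%##+=++-..:::..:+#**#########+=+++=-::::................................
250 ::.....::..::::.....:....:::::.:.::::::..:#%####*+++=:.:.:+****############+++++-::::-*%#*-........................
255 ...:......:.........:::...:.::..::::::.:.:%%######*+++=:.=****###############*=++++:::::-%##*-.....................
260 .....:.:.....::.
[... 1717 characters left out ...]
+===++==+++++++++++++#######*****************#################
335 .............................+#=+++=+=+++++++=====+=+==+++++++++++====++***####*****************%%%%#############%%
340 ..........:...................:+*====++*++*#####%%%%%%*+=-.....:......:...:#*+****************+*@%%%%%%%%%%%%%%%%%%
345 ......:........::.......................::::::::................::..........:###*-=+********+-::-+#*+-:::::::::::::
350 .................................:.........::......:::.::......::.::.......:..:###*********=:::::--::::-:-:::::::::
355 ........................:.::...........::.:..............:.......................+*+******+*+======++*********##*+=
[ 1.47067092 -0.40084272 -1.02139799]
```

Both hang as they should: the large one's top edge lies right along the panel's, and the medium one is further out on the bar. Continuing the push.

Emit:
drive_tool --commands '[[[0.0014,0,0,0,0.59],[0.0014,0,0,0,0.59],[0.0014,0,0,0,0.59],[0.0014,0,0,0,0.59],[0.0014,0,0,0,0.59],[0.0014,0,0,0,0.59],[0.0014,0,0,0,0.59],[0.0014,0,0,0,0.59],[0.0014,0,0,0,0.59],[0,0,0,0,0.59]]]'

```text
time_s: 37.17
eef_pos: [0.4493, 0.2337, 0.1612]
tcp_rot: [-180.0, -0.0, 161.5]
wrist_force: [0.1, 0.9, -0.7]
gripper_width: 0.0503
gripper_force: 0.0
```

Emit:
drive_tool --commands '[[[0.0012,0,0,0,0.59],[0.0012,0,0,0,0.59],[0.0012,0,0,0,0.59],[0.0012,0,0,0,0.59],[0.0012,0,0,0,0.59],[0,0,0,0,0.59]]]'

```text
time_s: 37.67
eef_pos: [0.4437, 0.2355, 0.1613]
tcp_rot: [180.0, -0.0, 161.5]
wrist_force: [0.6, 0.5, -0.5]
gripper_width: 0.0504
gripper_force: 0.0
```

Emit:
drive_tool --commands '[[[0.001,0,0,0,0.59],[0.001,0,0,0,0.59],[0.001,0,0,0,0.59],[0.001,0,0,0,0.59],[0,0,0,0,0.59]]]'

```text
time_s: 38.08
eef_pos: [0.4399, 0.2368, 0.1612]
tcp_rot: [-180.0, -0.0, 161.5]
wrist_force: [0.6, 0.3, 0.2]
gripper_width: 0.0509
gripper_force: 0.0
```

Emit:
drive_tool --commands '[[[0.0007,0,0,0,0.59],[0.0007,0,0,0,0.59],[0.0007,0,0,0,0.59],[0,0,0,0,0.59]]]'

```text
time_s: 38.42
eef_pos: [0.4383, 0.2373, 0.1614]
tcp_rot: [180.0, 0.0, 161.5]
wrist_force: [3.3, -0.3, -0.1]
gripper_width: 0.0503
gripper_force: 0.0
```

Emit:
drive_tool --commands '[[[0.0005,0,0,0,0.59],[0.0005,0,0,0,0.59],[0.0005,0,0,0,0.59],[0,0,0,0,0.59]]]'

```text
time_s: 38.75
eef_pos: [0.4374, 0.2376, 0.1614]
tcp_rot: [180.0, 0.1, 161.5]
wrist_force: [7.0, -0.9, -0.3]
gripper_width: 0.0502
gripper_force: 0.0
```

Emit:
drive_tool --commands '[[[0.0004,0,0,0,0.59],[0.0004,0,0,0,0.59],[0.0003,0,0,0,0.59],[0,0,0,0,0.59]]]'

```text
time_s: 39.08
eef_pos: [0.437, 0.2378, 0.1615]
tcp_rot: [179.9, 0.1, 161.4]
wrist_force: [8.8, -1.2, -2.3]
gripper_width: 0.0505
gripper_force: 0.0
```

```bash
python3 - <<'E'
from g import *
o=telemetry.get_obs();print(o['wrist_force'],o['moment'])
a=np.radians(161.5)
e=np.array(o['eef_pos'])
E
```

```text
[ 8.82002483 -1.1595195  -2.27441199] [-0.21378271 -1.7091756   0.0928088 ]
```

Emit:
drive_tool --commands '[[[0.0004,0,0,0,0.59],[0,0,0,0,0.59],[-0.01,0,0,0,0.59],[-0.025,0,0,0,0.59],[0,0,-0.035,0,0.7],[0,0,-0.04,0,1],[0,0,-0.0335,0,1]]]'

```text
time_s: 39.67
eef_pos: [0.4685, 0.2267, 0.2713]
tcp_rot: [-179.9, -0.1, 161.5]
wrist_force: [0.9, 0.7, 0.6]
gripper_width: 0.0812
gripper_force: 0.0
```

```bash
python3 - <<'E' | sed 's/np.float64(\([^)]*\))/\1/g'
from g import *
plan([.4222,-.0407,.242],25,20)
E
```

```text
[0.4685 0.2267 0.2713] 161.45
[[-0.0021, -0.0134, 0.0015, 6.82], [-0.0036, -0.0131, 0.0015, 6.82], [-0.0052, -0.0125, 0.0015, 6.82], [-0.0066, -0.0118, 0.0015, 6.82], [-0.008, -0.011, 0.0015, 6.82], [-0.0092, -0.01, 0.0015, 6.82], [-0.0103, -0.0088, 0.0015, 6.82], [-0.0113, -0.0075, 0.0015, 6.82], [-0.0121, -0.0061, 0.0015, 6.82], [-0.0128, -0.0046, 0.0015, 6.82], [-0.0132, -0.0031, 0.0015, 6.82], [-0.0135, -0.0015, 0.0015, 6.82], [-0.0136, 0.0001, 0.0015, 6.82], [-0.0135, 0.0018, 0.0015, 6.82], [-0.0132, 0.0033, 0.0015, 6.82], [-0.0127, 0.0049, 0.0015, 6.82], [-0.012, 0.0063, 0.0015, 6.82], [-0.0112, 0.0077, 0.0015, 6.82], [-0.0102, 0.009, 0.0015, 6.82], [-0.009, 0.0101, 0.0015, 6.82]]
```

Emit:
drive_tool --commands '[[[-0.0021,-0.0134,0,6.82,1],[-0.0036,-0.0131,0,6.82,1],[-0.0052,-0.0125,0,6.82,1],[-0.0066,-0.0118,0,6.82,1],[-0.008,-0.011,0.0015,6.82,1],[-0.0092,-0.01,0.0015,6.82,1],[-0.0103,-0.0088,0.0015,6.82,1],[-0.0113,-0.0075,0.0015,6.82,1],[-0.0121,-0.0061,0.0015,6.82,1],[-0.0128,-0.0046,0.0015,6.82,1],[-0.0132,-0.0031,0.0015,6.82,1],[-0.0135,-0.0015,0.003,6.82,1]]]'

```text
time_s: 40.67
eef_pos: [0.4405, 0.0662, 0.2563]
tcp_rot: [-179.9, -0.0, 79.3]
wrist_force: [1.1, -0.5, -0.1]
gripper_width: 0.0856
gripper_force: 0.0
```

Emit:
drive_tool --commands '[[[-0.0136,0.0001,0.0025,6.82,1],[-0.0135,0.0018,0.0025,6.82,1],[-0.0132,0.0033,0.0025,6.82,1],[-0.0127,0.0049,0.0025,6.82,1],[-0.012,0.0063,0.0015,6.82,1],[-0.0112,0.0077,0.0015,6.82,1],[-0.0102,0.009,0.0015,6.82,1],[-0.009,0.0101,0.0015,6.82,1],[0,0,0,0,1],[0,0,0,0,1]]]'

```text
time_s: 41.5
eef_pos: [0.422, -0.0405, 0.2402]
tcp_rot: [-179.9, 0.0, 25.2]
wrist_force: [-0.5, 0.7, -0.1]
gripper_width: 0.0857
gripper_force: 0.0
```

```bash
python3 -c "
from g import *
boardmeas('pics/w11.png')"
```

```text
[ 0.422  -0.0405  0.2402] 25.19
u300+ at v275-285 [207, 207, 205, 204, 205, 204, 204, 204, 206, 206, 207, 210, 211, 212, 212, 210, 209, 208, 208, 207, 207, 200, 174, 145, 130, 128, 126, 126, 127, 126, 129, 143, 170, 199, 213, 217, 216, 213, 211, 208, 207, 207, 209, 210, 210, 210, 209, 209, 209, 209] 
u at v245-255 [217, 216, 215, 214, 212, 211, 212, 211, 210, 209, 209, 205, 204, 206, 203, 205, 205, 208, 210, 209, 196, 164, 135, 127, 125, 122, 124, 125, 124, 125, 141, 169, 199, 212, 215, 216, 217, 219, 219, 219, 217, 214, 213, 210, 208, 205, 204, 204, 202, 205]
v140-190 [215, 215, 214, 210, 211, 207, 206, 208, 205, 208, 208, 207, 206, 209, 212, 210, 203, 173, 125, 78, 55, 52, 51, 51, 50, 49, 51, 47, 48, 50, 51, 50, 63, 87, 112, 125, 131, 132, 132, 130, 130, 129, 128, 127, 127, 127, 125, 129, 130, 130] 
v275-320 [146, 145, 142, 142, 143, 143, 141, 139, 144, 153, 176, 195, 203, 204, 207, 207, 207, 207, 207, 209, 207, 210, 209, 210, 210, 207, 202, 199, 201, 202, 206, 211, 212, 214, 212, 209, 208, 209, 207, 210, 207, 205, 202, 201, 200]
```

Emit:
drive_tool --commands '[[[0.0034,0.0016,0.0337,-2,1],[0,0,0.0337,0,1],[0,0,0.0337,0,1],[0,0,0.0319,0,1],[0,0,0,0,0.7],[0,0,0,0,0],[0,0,0,0,0],[0,0,0,0,0],[0,0,0,0,0],[0,0,0,0,0],[0,0,0,0,0],[0,0,0,0,0]]]' --force 60

```text
time_s: 42.55
eef_pos: [0.4264, -0.04, 0.108]
tcp_rot: [-180.0, -0.1, 27.1]
wrist_force: [-2.0, 2.1, 6.8]
gripper_width: 0.0068
gripper_force: 62.8
```

```bash
python3 -c "
from g import *
o=telemetry.get_obs();print(o['gripper_width'],o['wrist_force'])
plan([.5735,.1845,.33],70,12)"| sed 's/np.float64(\([^)]*\))/\1/g'
```

```text
0.006813138243384528 [-2.0495857   2.08903015  6.79672929]
[ 0.4264 -0.04    0.108 ] 27.1
[[0.0194, -0.0111, -0.0185, -3.57], [0.0201, -0.0098, -0.0185, -3.57], [0.0207, -0.0086, -0.0185, -3.57], [0.0212, -0.0073, -0.0185, -3.57], [0.0216, -0.0059, -0.0185, -3.57], [0.0219, -0.0046, -0.0185, -3.57], [0.0221, -0.0032, -0.0185, -3.57], [0.0223, -0.0018, -0.0185, -3.57], [0.0224, -0.0004, -0.0185, -3.57], [0.0223, 0.001, -0.0185, -3.57], [0.0222, 0.0024, -0.0185, -3.57], [0.022, 0.0038, -0.0185, -3.57]]
```

Emit:
drive_tool --commands '[[[0,0,-0.025,0,0],[0,0,-0.04,0,0],[0,0,-0.04,0,0],[0,0,-0.04,0,0],[0,0,-0.04,0,0]]]'

```text
time_s: 42.97
eef_pos: [0.4253, -0.0408, 0.2943]
tcp_rot: [-180.0, -0.0, 27.1]
wrist_force: [1.4, 0.2, -1.0]
gripper_width: 0.0068
gripper_force: 61.6
```

Emit:
drive_tool --commands '[[[0.0194,-0.0111,0,-3.57,0],[0.0201,-0.0098,0,-3.57,0],[0.0207,-0.0086,0,-3.57,0],[0.0212,-0.0073,0,-3.57,0],[0.0216,-0.0059,0,-3.57,0],[0.0219,-0.0046,0,-3.57,0],[0.0221,-0.0032,0,-3.57,0],[0.0223,-0.0018,0,-3.57,0],[0.0224,-0.0004,0,-3.57,0],[0.0223,0.001,0,-3.57,0],[0.0222,0.0024,0,-3.57,0],[0.022,0.0038,0,-3.57,0]]]'

```text
time_s: 43.97
eef_pos: [0.5737, 0.1849, 0.2918]
tcp_rot: [-180.0, 0.0, 70.1]
wrist_force: [0.2, -0.3, -1.0]
gripper_width: 0.0069
gripper_force: 61.6
```

Emit:
drive_tool --commands '[[[0,0,0.02,0,0],[0,0,0.03,0,0],[0,0,0.025,0,0],[0,0,0.01,0,0],[0,0,0,0,0],[0,0,0,0,0]]]'

```text
time_s: 44.47
eef_pos: [0.5735, 0.1839, 0.2079]
tcp_rot: [-180.0, 0.0, 69.9]
wrist_force: [0.4, 0.1, -0.9]
gripper_width: 0.007
gripper_force: 61.5
```

```bash
python3 -c "
from g import *
hookmeas('pics/w12.png',.115,.090,.065,.007)"
```

```text
[0.5735 0.1839 0.2079] [-1.79998150e+02  9.62797997e-03  6.99168329e+01] [ 0.4  0.1 -0.9]
topfar [318.7 232.2] px/mm [-0.   -2.62] v from 218 [64, 64, 65, 65, 67, 65, 66, 64, 64, 63, 62, 65, 64, 64, 63, 64, 64, 76, 106, 136, 154, 160, 159, 161, 162, 163, 165, 162, 164, 164]
foot1 [387.4 183. ] px/mm [ 0.1  -1.52] v from 169 [253, 253, 253, 253, 253, 253, 253, 253, 253, 253, 253, 253, 253, 251, 220, 158, 117, 126, 140, 147, 146, 146, 146, 145, 145, 146, 145, 147, 146, 149]
foot-1 [379.7 303.8] px/mm [ 0.08 -1.19] v from 290 [154, 155, 156, 156, 155, 150, 152, 150, 153, 150, 150, 150, 148, 149, 151, 169, 209, 241, 251, 252, 252, 252, 252, 252, 252, 252, 252, 251, 251, 251]
tip [218.  298.9] px/mm [-0.19 -1.75] v from 285 [138, 130, 122, 116, 110, 122, 150, 174, 185, 187, 189, 194, 196, 196, 194, 196, 197, 196, 199, 209, 230, 244, 247, 248, 247, 249, 249, 249, 249, 249]
tip u from 202 [252, 252, 253, 252, 252, 249, 249, 248, 247, 249, 248, 247, 241, 222, 198, 183, 183, 184, 182, 185, 184, 185, 183, 182, 185, 185, 186, 183, 166, 128, 98, 120, 172, 218, 239, 246]
```

Emit:
drive_tool --commands '[[[-0.001,0,0.003,0,0],[0,-0.01,0,0,0],[0,-0.01,0,0,0],[0,-0.01,0,0,0],[0,-0.005,0,0,0],[0,-0.002,0,0,0],[0,-0.001,0,0,0],[0,-0.0007,0,0,0],[0,-0.0007,0,0,0],[0,-0.0006,0,0,0],[0,0,0,0,0]]]'

```text
time_s: 45.43
eef_pos: [0.5355, 0.1966, 0.2042]
tcp_rot: [-180.0, 0.0, 69.9]
wrist_force: [-0.6, -0.4, -0.9]
gripper_width: 0.0067
gripper_force: 61.6
```

Emit:
drive_tool --commands '[[[0,-0.0007,0,0,0],[0,-0.0007,0,0,0],[0,-0.0006,0,0,0],[0,0,0,0,0]]]'

```text
time_s: 45.77
eef_pos: [0.5334, 0.1975, 0.2043]
tcp_rot: [-180.0, -0.0, 69.9]
wrist_force: [-0.1, 0.3, -2.0]
gripper_width: 0.0073
gripper_force: 61.6
```

Emit:
drive_tool --commands '[[[0,-0.0006,0,0,0],[0,-0.0006,0,0,0],[0,-0.0006,0,0,0],[0,-0.0006,0,0,0],[0,0,0,0,0]]]'

```text
time_s: 46.18
eef_pos: [0.5312, 0.1984, 0.2043]
tcp_rot: [-180.0, -0.0, 69.9]
wrist_force: [0.5, -0.1, -1.1]
gripper_width: 0.0068
gripper_force: 61.6
```

Emit:
drive_tool --commands '[[[0,-0.0008,0,0,0],[0,-0.0008,0,0,0],[0,-0.0008,0,0,0],[0,-0.0008,0,0,0],[0,0,0,0,0]]]'

```text
time_s: 46.6
eef_pos: [0.5282, 0.1995, 0.2043]
tcp_rot: [-180.0, -0.0, 69.9]
wrist_force: [1.0, -0.3, -1.0]
gripper_width: 0.0067
gripper_force: 61.6
```

Emit:
drive_tool --commands '[[[0.0001,-0.0015,0,0,0],[0.0001,-0.0015,0,0,0],[0.0001,-0.0015,0,0,0],[0.0001,-0.0015,0,0,0],[0.0001,-0.002,0,0,0],[0.0002,-0.002,0,0,0],[0.0002,-0.002,0,0,0],[0,0,0,0,0]]]'

```text
time_s: 47.27
eef_pos: [0.5169, 0.2047, 0.2043]
tcp_rot: [-180.0, -0.0, 70.0]
wrist_force: [0.5, 1.1, -1.6]
gripper_width: 0.0071
gripper_force: 61.6
```

Emit:
drive_tool --commands '[[[0.0002,-0.003,0,0,0],[0.0002,-0.003,0,0,0],[0.0002,-0.003,0,0,0],[0.0002,-0.003,0,0,0],[0.0002,-0.003,0,0,0],[0.0002,-0.003,0,0,0],[0.0002,-0.003,0,0,0],[0.0002,-0.003,0,0,0],[0.0002,-0.003,0,0,0],[0,0,0,0,0]]]'

```text
time_s: 48.1
eef_pos: [0.492, 0.2157, 0.2043]
tcp_rot: [-180.0, -0.0, 70.0]
wrist_force: [-0.6, 1.2, -0.8]
gripper_width: 0.0068
gripper_force: 61.6
```

Emit:
drive_tool --commands '[[[0.0002,-0.003,0,0,0],[0.0002,-0.003,0,0,0],[0.0002,-0.003,0,0,0],[0.0002,-0.003,0,0,0],[0.0002,-0.003,0,0,0],[0.0002,-0.003,0,0,0],[0.0002,-0.003,0,0,0],[0.0003,-0.004,0,0,0],[0.0003,-0.004,0,0,0],[0,0,0,0,0]]]'

```text
time_s: 48.93
eef_pos: [0.4653, 0.2277, 0.2043]
tcp_rot: [-180.0, -0.0, 70.0]
wrist_force: [-0.4, 0.6, -1.7]
gripper_width: 0.0069
gripper_force: 61.6
```

Emit:
drive_tool --commands '[[[0,0,0.004,0,0],[0,0,0.004,0,0],[0,0,0.0025,0,0],[0,0,0.0012,0,0],[0,0,0,0,0]]]'

```text
time_s: 49.35
eef_pos: [0.466, 0.2269, 0.1921]
tcp_rot: [-180.0, 0.0, 69.9]
wrist_force: [-0.0, -0.0, -1.5]
gripper_width: 0.0064
gripper_force: 61.8
```

Emit:
drive_tool --commands '[[[0,0,0,0,0.08],[0,0,0,0,0.25],[0,0,0,0,0.25],[0,0,-0.005,0,0.25],[0,0,-0.01,0,0.25],[0,0,-0.025,0,0.25],[0,0,-0.03,0,0.25],[0.001,0.01,-0.015,0,0.4],[0.001,0.03,0,0,0.59],[0,0,0,-7,0.59],[0,0,0,-7,0.59],[0,0,0,-7,0.59]]]'

```text
time_s: 50.35
eef_pos: [0.5048, 0.2151, 0.2787]
tcp_rot: [179.9, -0.0, 91.2]
wrist_force: [0.3, -0.6, 0.5]
gripper_width: 0.0504
gripper_force: 0.0
```

Emit:
drive_tool --commands '[[[0,0,0,-7,0.59],[0,0,0,-7,0.59],[0,0,0,-7,0.59],[0,0,0,-7,0.59],[0,0,0,-7,0.59],[0,0,0,-7,0.59],[0,0,0,-7,0.59],[0,0,0,-7,0.59],[0,0,0,-7,0.59],[0,0,0,-7,0.59],[0,0,0,-0.6,0.59],[0,0,0,0,0.59]]]'

```text
time_s: 51.35
eef_pos: [0.5045, 0.2153, 0.2785]
tcp_rot: [180.0, 0.0, 161.4]
wrist_force: [0.4, -0.1, 0.5]
gripper_width: 0.0505
gripper_force: 0.0
```

Emit:
drive_tool --commands '[[[0,0,0.035,0,0.59],[0,0,0.035,0,0.59],[0,0,0.03,0,0.59],[0,0,0.017,0,0.59],[0.005,0,0,0,0.59],[0.004,0,0,0,0.59],[0.002,0,0,0,0.59],[0.002,0,0,0,0.59],[0.002,0,0,0,0.59],[0.002,0,0,0,0.59],[0,0,0,0,0.59]]]'

```text
time_s: 52.27
eef_pos: [0.4881, 0.2211, 0.1613]
tcp_rot: [179.9, 0.0, 161.5]
wrist_force: [-0.2, -0.3, 0.3]
gripper_width: 0.0505
gripper_force: 0.0
```

Emit:
drive_tool --commands '[[[0.002,0,0,0,0.59],[0.002,0,0,0,0.59],[0.002,0,0,0,0.59],[0.002,0,0,0,0.59],[0.002,0,0,0,0.59],[0.002,0,0,0,0.59],[0.002,0,0,0,0.59],[0.002,0,0,0,0.59],[0.002,0,0,0,0.59],[0,0,0,0,0.59]]]'

```text
time_s: 53.1
eef_pos: [0.4707, 0.2266, 0.1606]
tcp_rot: [180.0, -0.0, 161.5]
wrist_force: [1.6, -0.3, -0.2]
gripper_width: 0.05
gripper_force: 0.0
```

Emit:
drive_tool --commands '[[[0.0014,0,0,0,0.59],[0.0014,0,0,0,0.59],[0.0014,0,0,0,0.59],[0.0014,0,0,0,0.59],[0.0014,0,0,0,0.59],[0.0014,0,0,0,0.59],[0.0014,0,0,0,0.59],[0.0014,0,0,0,0.59],[0,0,0,0,0.59]]]'

```text
time_s: 53.85
eef_pos: [0.4602, 0.23, 0.1606]
tcp_rot: [180.0, -0.0, 161.5]
wrist_force: [1.7, 0.0, -0.8]
gripper_width: 0.0499
gripper_force: 0.0
```

Emit:
drive_tool --commands '[[[0.0012,0,0,0,0.59],[0.0012,0,0,0,0.59],[0.0012,0,0,0,0.59],[0.0012,0,0,0,0.59],[0.0012,0,0,0,0.59],[0.0012,0,0,0,0.59],[0.0012,0,0,0,0.59],[0.0012,0,0,0,0.59],[0,0,0,0,0.59]]]'

```text
time_s: 54.6
eef_pos: [0.4511, 0.2331, 0.1606]
tcp_rot: [180.0, -0.0, 161.5]
wrist_force: [0.9, -0.6, 0.3]
gripper_width: 0.0506
gripper_force: 0.0
```

Emit:
drive_tool --commands '[[[0.001,0,0,0,0.59],[0.001,0,0,0,0.59],[0.001,0,0,0,0.59],[0.001,0,0,0,0.59],[0,0,0,0,0.59]]]'

```text
time_s: 55.02
eef_pos: [0.4474, 0.2343, 0.1606]
tcp_rot: [180.0, -0.0, 161.5]
wrist_force: [1.6, -0.5, 0.6]
gripper_width: 0.0505
gripper_force: 0.0
```

Emit:
drive_tool --commands '[[[0.0007,0,0,0,0.59],[0.0007,0,0,0,0.59],[0.0007,0,0,0,0.59],[0,0,0,0,0.59]]]'

```text
time_s: 55.35
eef_pos: [0.4457, 0.2349, 0.1606]
tcp_rot: [180.0, 0.0, 161.5]
wrist_force: [3.0, 0.1, -1.4]
gripper_width: 0.0504
gripper_force: 0.0
```

Emit:
drive_tool --commands '[[[0.0005,0,0,0,0.59],[0.0005,0,0,0,0.59],[0.0005,0,0,0,0.59],[0,0,0,0,0.59]]]'

```text
time_s: 55.68
eef_pos: [0.4449, 0.2351, 0.1607]
tcp_rot: [180.0, 0.1, 161.5]
wrist_force: [7.4, -0.8, -2.4]
gripper_width: 0.0504
gripper_force: 0.0
```

Emit:
drive_tool --commands '[[[0.0005,0,0,0,0.59],[0.0005,0,0,0,0.59],[0.0004,0,0,0,0.59],[0,0,0,0,0.59]]]'

```text
time_s: 56.02
eef_pos: [0.4444, 0.2353, 0.1609]
tcp_rot: [179.9, 0.2, 161.5]
wrist_force: [12.0, -1.4, -4.4]
gripper_width: 0.0504
gripper_force: 0.0
```

```bash
python3 - <<'E'
from g import *
o=telemetry.get_obs();e=o['eef_pos'];print(e[0]*.948-e[1]*.317,o['wrist_force'],o['moment'])
E
```

```text
0.3466676589165433 [11.97651853 -1.42747724 -4.40033495] [-0.16338211 -2.04196646  0.03236018]
```

The small one is home too: each stop sits about 8 mm further out than the last. I'll back off and look.

Emit:
drive_tool --commands '[[[-0.008,0,0,0,0.59],[-0.025,0,0,0,0.59],[0,0,-0.03,0,0.59],[0,0,-0.04,0,0.59],[0,0,-0.04,0,0.59],[-0.035,0,0,0,0.59],[-0.035,0,0,0,0.59],[-0.035,0,0,0,0.59],[-0.035,0,0,0,0.59],[0,0,0,0,0.59]]]'

```text
time_s: 56.85
eef_pos: [0.6107, 0.177, 0.2685]
tcp_rot: [-179.8, -0.0, 161.3]
wrist_force: [0.4, -0.5, -0.3]
gripper_width: 0.0503
gripper_force: 0.0
```

```bash
python3 - <<'E'
from g import *
s=cams.capture("scene")[:,:,::-1];w=cams.capture("wrist")[:,:,::-1]
k=lambda c,n:cv2.convertScaleAbs(cv2.resize(c,None,fx=n,fy=n,interpolation=cv2.INTER_CUBIC),alpha=1.7)
cv2.imwrite("pics/c13.png",np.hstack([k(s[215:365,365:485],4)[:600],k(w,.5)[:, :].repeat(1,0) if 0 else cv2.copyMakeBorder(k(w,.5),0,360,0,0,cv2.BORDER_CONSTANT)]))
E
```

```text
(no output)
```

View pics/c13.png

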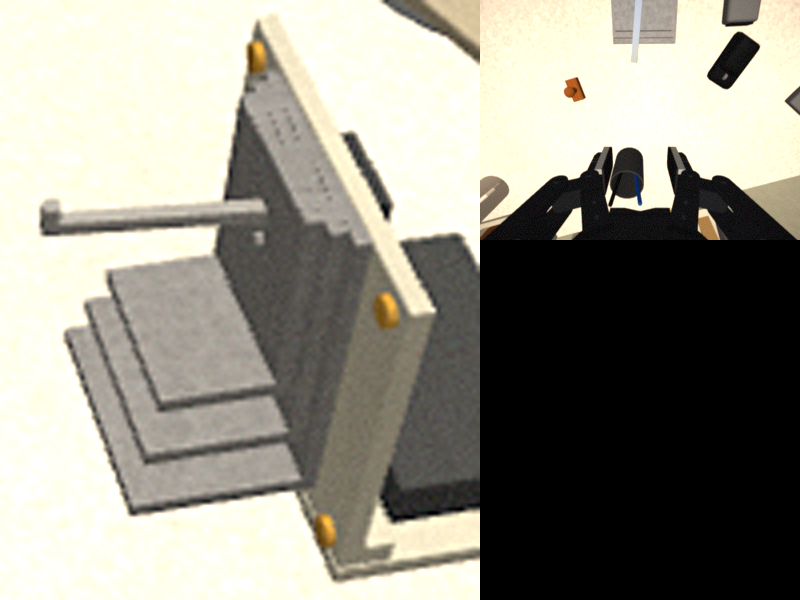

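The picture shows all three bookends nested and flush on the panel: steps in the top edges at crop (300,160), feet stacked at (180,380), and the bar through the slots. The gripper is clear, so I'm handing the job in.

```bash
python3 -c "
from rig import workorder
print(workorder.sign_off())"
```

```text
the job is handed in; nothing more can be done
None
```

All three bookends hang nested on the hook (large, then medium, then small) and look flush in the last picture; pushing forces read about 12 N at most, and I handed the job in at about 57 s.

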